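Fit the tube block in the mixer and lock its slotted clamp

ROBOT

A 7-joint arm with a two-finger parallel gripper is mounted at the origin on a cart in front of the work surface, level with it; the furniture and walls round the work are solid. World frame = base frame: x ahead of the robot, y to its left, z up, the work surface at z = 0. Lengths are in m, angles in rad, forces in N, time in s.
With the tool pointing down it reaches from about 0.4 to 0.875 m from the base axis. Payload 6.5 kg.
Tool frame: the origin (TCP) lies at the very end of the fingers, on their centre line; the grasp point (between the pads) lies 19 mm behind it (ctrl.hold_point_z is the distance from the TCP to the grasp point, in m); z points along the fingers, y is the direction in which the jaws open and shut (so a half turn about z gives the same grasp; the last joint's range is limited). The gripper opens to 85 mm and grips with 20 to 120 N. Pads are 22 mm wide; open, the fingers measure 114 mm over their backs; the gripper's body (76 mm by 85 mm) begins 54 mm behind the grasp point. The pads swing forward as they close: fully open they stand 13 mm farther back than shut.
Start: joints at [-1.367, 0.536, -0.004, 1.538, 0.003, 1.067, -0.071], TCP at [0.173, 0.626, 0.231] pointing down, gripper open.
Joint ranges: [-2.7, 2.7], [-0.37, 2.16], [-1.27, 1.26], [0.24, 2.4], [-1.31, 4.45], [0.19, 1.91], [-2.76, 2.76]. Speed limits (rad/s): [2.39, 2.39, 3.14, 3.14, 3.14, 3.14, 3.14].

INTERFACE

Orientations are given as [roll, pitch, yaw] about the fixed x, y, z axes, in that order (R = Rz(yaw) Ry(pitch) Rx(roll)).
In Python, from plant import ctrl gives the robot as it stands. The module is installed in compiled form; this text tells all that it offers.
- The arm moves only by the tool drive_tool, never from a script. Its argument "motion" is a list of rows, each a list of 7 numbers: the shift along the tool's x, y, z in cm, then the turn, a rotation vector about the tool's x, y, z in rad, then the opening, from 0 (shut) to 1 (fully open). A call has 1 to 8 rows; each row is the pose to reach, as a shift and turn from the pose measured when the call began, along the tool's axes at that moment; what a row does not reach only later rows make up. A row lasts 1/10 s, in which the tool goes at most 50 mm and 8.59 degrees, less where a joint would pass 70% of its speed; a pose out of reach is approached as far as the arm can. A call with a gripper value outside its range is refused whole. The fingers move at their own pace and stop on an object; the grip force is fixed at half the most. Time passes only in rows, so rows that repeat a pose let the fingers close. It gives the time, the measured TCP pose, the force and the opening at its end, in the units of the state.
- ctrl.observe(): the state, without advancing time (a new reading comes with each control period).
- ctrl.capture(name): name is "side" or "top" or "wrist"; returns the picture (384x512x3 uint8, red, green, blue); there is no depth.
- ctrl.get_calibration(name): a dict with "mtx" (3x3 intrinsics, pixels), "k1" (the pictures are not rectified: a ray, as slopes to the right and down, at radius r is drawn at 1 + k1 r^2 times it, then the intrinsics apply), "R" (3x3) and "t" (3): a world point X has camera coordinates R X + t. Camera axes: x right, y down, z forward; pixel columns grow to the right and rows downward; lengths in m; the calibration is good to about 2 mm. A picture is of the moment at which its call begins: read the wrist's pose just before it. get_calibration takes no time and is no camera call; for the wrist camera it gives the pose at the moment of the call.
- ctrl.hand_in(): hands the job in, once; it reports no verdict.
The state is a dict: "time_s": time; "qpos": joint angles; "qvel": joint speeds; "effort": joint torques, N m; "tool_pos": TCP position; "eef_rot": TCP orientation; "ft_force": force on the tool from outside, world axes, zero at the start; "ft_torque": the same for the moment, N m; "opening": finger opening in m.
Only numpy, scipy, OpenCV 4.12 (cv2) and the standard library are available. Lean on these libraries where they do the work, as an engineer would, in place of code of your own. Each camera call takes 0.05 s, during which the arm holds its last target.

TASK

Set the aluminium tube block fully home in the mixer's nest, its notch over the nest's key, and let go of it. Then take the flat driver from its stand, seat the blade in the slotted clamp and turn the clamp a quarter turn clockwise to its stop, so that the clamp's arm lies over the block's toe, and put the driver back in its stand. Leave the vials and the pen alone.

Things in the scene. Friction and masses are not known exactly. Their poses are not given: they have to be found in the camera images.
- block_center (a point): the tube block: loose aluminium block with 3 x 4 round wells in its top, 60 mm wide (its x), 92 mm long (its y), 50 mm high, 0.3 to 0.65 kg, upright on the worktop. This point is its middle, 25 mm above its underside. Grip it from above across the 60 mm, on the flat long flanks that face its +x and -x.
- block_bottom (a point): middle of the tube block's underside, same axes. In the block's +y end a notch 14 mm wide and 10 mm deep runs the full height; at its -y end a toe sticks out at the foot.
- block_toe (a point): the block's toe, a tongue 30 mm wide (x) and 8 mm thick that sticks out 12 mm at the foot of its -y end. This point is the toe's middle on the underside, 52 mm from block_bottom towards the block's -y.
- nest (a point): the block's seat on top of the mixer, a fixed white bench unit 215 x 220 mm with a sloping front. This point is the middle of the seat's flat floor, 88 mm above the worktop. With the block home, block_bottom is here and the block's axes point along the nest's (the key, at +y, in the notch). Rails along the long sides are 10 mm high, 63 mm apart, flaring above 4 mm. Play about 1.5 mm each way.
- nest_toe_end (a point): point of the seat's floor where block_toe lies when the block is home: 52 mm from nest towards its -y. Two stops 10 mm high stand either side of it. At the seat's other (+y) end stands the key, an upright steel post 11 mm wide and 22 mm high, tapered above 14 mm, that goes into the block's notch.
- clamp (a joint): angle of the slotted clamp, rad: 0 fully open (arm parallel to the block's end face), growing clockwise seen from above to its stop at 1.571, locked, where the arm points at the block and lies over the toe. Starts at 0.05 to 0.3. It turns stiffly (about 0.07 N m) and stays where it is left.
- clamp_slot (a point): middle of the slot's floor in the clamp's round steel head (28 mm across, top 8 mm above this point), on the mixer 74 mm from nest towards its -y; turns about the upright axis through this point. A flat arm reaches 24 mm along this frame's -x. The slot runs along this x, closed at both ends: 18 x 4 mm in its lower 5 mm, flaring 2 mm each way in the upper 3 mm. The frame turns with the clamp.
- driver_handle (a point): the flat driver: loose slotted screwdriver 150 mm long, 0.11 kg, upright, blade down, in its stand's hole. z points up the handle. This point is in the middle of the dark handle, 115 mm above the tip. The handle, 73 mm long, is 30 mm wide along its x and 24 mm along its y: grip it from above across the 24 mm, on the flat sides. Its guard, 70 mm above the tip, is 34 mm across.
- driver_tip (a point): tip of the driver's blade, 115 mm below driver_handle, same axes. The blade is 14 mm wide along the driver's x and 2.5 mm thick along its y, so its width is parallel to the handle's flat sides.
- stand_hole (a point): middle of the mouth of the driver's hole in its stand, a fixed grey block 64 x 104 mm (x, y), 80 mm high. The hole is 24 mm across and 74 mm deep; with the driver home its guard rests on the stand's top and the tip is 70 mm below this point. Two hex keys, up to 108 mm above the worktop, stand 38 and 54 mm from the hole towards the stand's -y.
- vial_a: amber vial with a black cap, 24 mm across, 54 mm high, standing in front of the mixer: a bystander; origin at the middle of its underside
- vial_b: second amber vial, same size, beside the first: a bystander; origin at the middle of its underside
- pen: black marker pen lying to the right of the mixer, 138 mm long, 13 mm thick: a bystander; origin at the middle of its underside

How it is judged:
On the way, in this order (a step that is already met when the one before it is completed fails the run):
1. the tube block is home in the nest and let go, the clamp still open (horizontal distance between block_bottom and nest below 0.004 m and z of block_bottom in the frame of nest below 0.0025 m and horizontal distance between block_toe and nest_toe_end below 0.007 m and angle between block_bottom's own z axis and vertical below 0.04 rad and contact force between the fingers and tube_block below 0.3 N and value of joint clamp below 0.6 rad), for 0.2 s.
2. the driver's blade is seated in the slot of the open clamp (horizontal distance between driver_tip and clamp_slot below 0.004 m and z of driver_tip in the frame of clamp_slot below 0.004 m and value of joint clamp below 0.6 rad), for 0.2 s.
3. the clamp is turned to its stop with the blade still in the slot (horizontal distance between driver_tip and clamp_slot below 0.004 m and z of driver_tip in the frame of clamp_slot below 0.004 m and value of joint clamp above 1.38 rad), for 0.1 s.
At the end, for the whole second after the job is handed in: the block lies flat in the nest (within 4 mm of its middle, 2.5 mm of the floor, toe end within 7 mm of its place), the clamp is within 0.22 rad of its stop, and the driver stands upright in its stand's hole, blade at least 64 mm down; all at rest (horizontal distance between block_bottom and nest below 0.004 m and z of block_bottom in the frame of nest below 0.0025 m and horizontal distance between block_toe and nest_toe_end below 0.007 m and angle between block_bottom's own z axis and vertical below 0.04 rad and value of joint clamp above 1.35 rad and horizontal distance between driver_tip and stand_hole below 0.014 m and z of driver_tip in the frame of stand_hole below -0.064 m and angle between driver_tip's own z axis and vertical below 0.1 rad and linear speed of each of driver, tube_block below 0.02 m/s); the robot touches nothing.
It fails at once if a vial or the pen is moved more than 4 cm (distance of any of vial_a, vial_b, pen from where it was at the start of the episode above 0.04 m).
It fails at once if the tube block is tipped over (angle between block_bottom's own z axis and vertical above 0.8 rad).
It also fails if it takes over 64 s, if anything falls off the work surface, if the arm or the gripper's body presses on something with over 40 N, if the wrist force passes 120 N, or if a joint passes its speed limit or range.

## Working session

There is one attempt and no reset: what is moved stays moved. The work goes in short steps, Python scripts to look and compute and a tool call to move; the robot and the scene stay as the last step left them, time stands still between calls to the robot, and variables do not carry over. Pictures are saved under pics/ and viewed, and the job is handed in when it is done.

Besides the shell and the picture viewer there is one more tool, called after "Call:" by a JSON object that holds its "fn" and its "kwargs", one argument or row to a line. drive_tool: Moves the arm, as the interface text tells. Its arguments: {"type":"object","properties":{"motion":{"type":"array","items":{"type":"array","items":{"type":"number"}}}},"required":["motion"]}

```bash
mkdir -p pics; ls; python3 - <<'E'
from plant import ctrl
import cv2,numpy as np
s=ctrl.observe(); print(s['time_s'],s['tool_pos'],s['eef_rot'],s['opening'])
for n in ("side","top","wrist"):
    c=ctrl.get_calibration(n); print(n,{k:np.round(v,4).tolist() for k,v in c.items()})
    cv2.imwrite(f"pics/{n}0.png",ctrl.capture(n)[:,:,::-1])
print(ctrl.hold_point_z, ctrl.observe()['time_s'])
E
```

```text
pics
0.0 [0.17308624 0.6258467  0.23037891] [-3.13978740e+00  1.25262744e-04  2.87189799e+00] 0.08571964233778565
side {'mtx': [[404.2061, 0.0, 253.5608], [0.0, 404.2061, 192.3804], [0.0, 0.0, 1.0]], 'k1': 0.0486, 'R': [[0.964, -0.2652, -0.0216], [-0.1873, -0.6187, -0.763], [0.1889, 0.7395, -0.6461]], 't': [-0.4499, 0.1229, 1.3931]}
top {'mtx': [[441.95, 0.0, 254.8634], [0.0, 441.95, 197.2], [0.0, 0.0, 1.0]], 'k1': -0.021, 'R': [[0.0557, -0.9984, 0.0056], [-0.9727, -0.0555, -0.2254], [0.2253, 0.0071, -0.9743]], 't': [-0.0778, 0.4691, 1.1631]}
wrist {'mtx': [[308.7408, 0.0, 250.8585], [0.0, 308.7408, 193.3255], [0.0, 0.0, 1.0]], 'k1': -0.047, 'R': [[0.2659, 0.964, -0.002], [0.9189, -0.2529, 0.3028], [0.2913, -0.0823, -0.9531]], 't': [-0.6492, -0.0391, 0.3802]}
0.0187 0.15
```

View pics/side0.png

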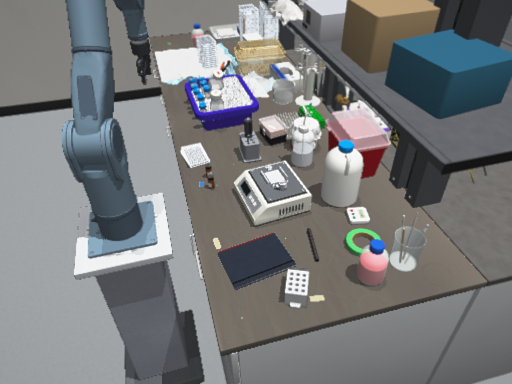

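View pics/top0.png

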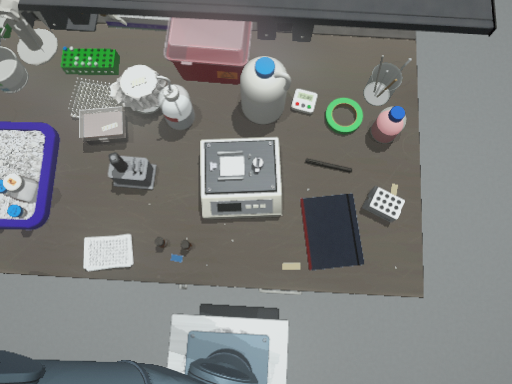

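View pics/wrist0.png

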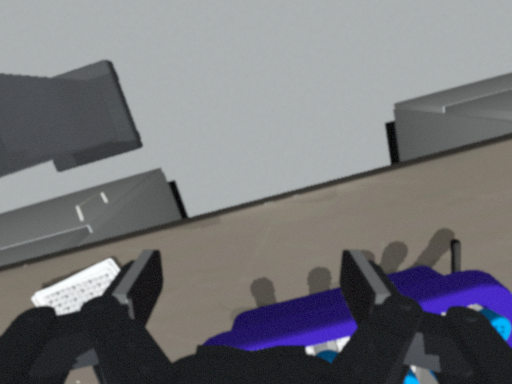

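The side and top views show the mixer at top px (241,178), the block at (387,204), the driver stand at (130,172), the vials at (160,243) and (185,247), and the pen at (328,165). I'll zoom in next.

```bash
cat > h.py <<'E'
import numpy as np,cv2
from plant import ctrl
from scipy.spatial.transform import Rotation as Rn
def proj(c,X):
    X=np.atleast_2d(X); p=X@np.array(c['R']).T+np.array(c['t']); s=p[:,:2]/p[:,2:]
    s=s*(1+c['k1']*(s**2).sum(1,keepdims=True)); K=np.array(c['mtx'])
    return s*[K[0,0],K[1,1]]+K[:2,2]
def ray(c,uv):
    K=np.array(c['mtx']); R=np.array(c['R'])
    d=(np.array(uv,float)-K[:2,2])/[K[0,0],K[1,1]]; s=d.copy()
    for _ in range(20): s=d/(1+c['k1']*(s@s))
    return -R.T@np.array(c['t']), R.T@np.array([s[0],s[1],1])
def onz(c,uv,z):
    o,d=ray(c,uv); return o+d*(z-o[2])/d[2]
def tri(cs,uvs):
    A=np.zeros((3,3));b=np.zeros(3);L=[]
    for c,u in zip(cs,uvs):
        o,d=ray(c,u);d/=np.linalg.norm(d);P=np.eye(3)-np.outer(d,d);A+=P;b+=P@o;L.append((o,P))
    x=np.linalg.solve(A,b); return x,[np.linalg.norm(P@(x-o)) for o,P in L]
def crop(img,x0,y0,w,h,k,name):
    cv2.imwrite(name,cv2.resize(img[y0:y0+h,x0:x0+w],None,fx=k,fy=k,interpolation=cv2.INTER_CUBIC))
def R():
    return Rn.from_euler('xyz',ctrl.observe()['eef_rot']).as_matrix()
def go(target,yaw=None,tilt0=True):
    """print shift (cm, tool axes) and rotvec to reach target TCP pos with tool down & yaw (tool x dir yaw as eef_rot yaw with roll=pi)"""
    s=ctrl.observe(); M=R(); d=M.T@(np.array(target)-s['tool_pos'])*100
    out=[np.round(d,2)]
    if yaw is not None:
        for k in range(1):
            G=Rn.from_euler('xyz',[np.pi,0,yaw]).as_matrix()
            out.append(np.round(Rn.from_matrix(M.T@G).as_rotvec(),3))
    return out
E
python3 - <<'E'
import cv2
from h import crop
t=cv2.imread('pics/top0.png');s=cv2.imread('pics/side0.png')
crop(t,350,170,80,60,8,'pics/c1.png');crop(t,190,130,100,75,8,'pics/c2.png');crop(t,100,140,80,60,8,'pics/c3.png')
crop(s,270,260,80,60,8,'pics/c4.png');crop(s,230,155,100,75,8,'pics/c5.png')
E
```

```text
(no output)
```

View pics/c1.png

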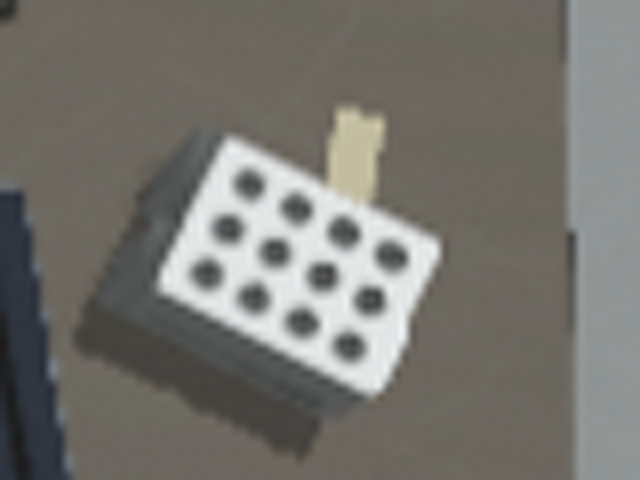

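View pics/c2.png

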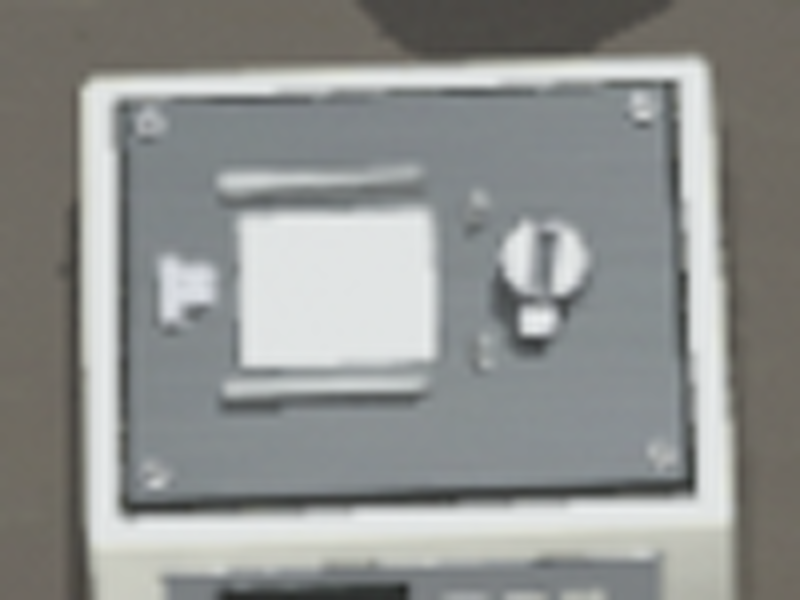

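View pics/c3.png

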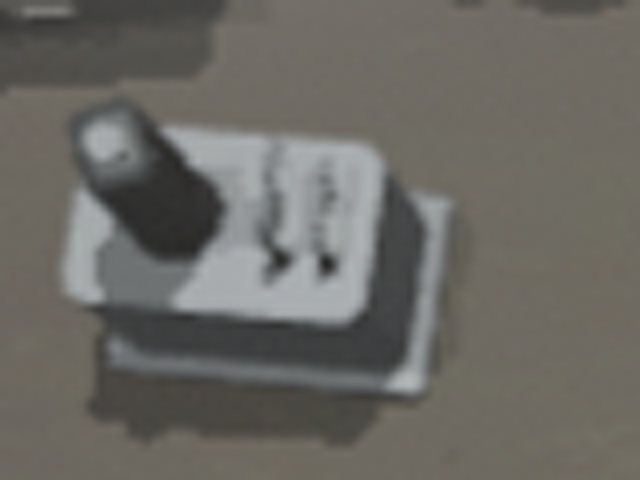

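View pics/c4.png

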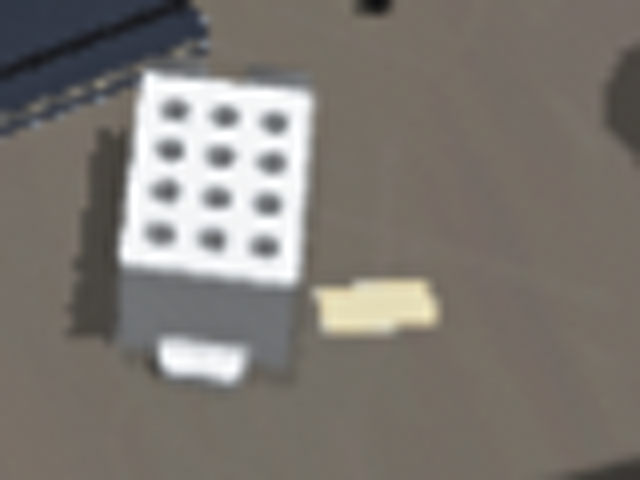

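View pics/c5.png

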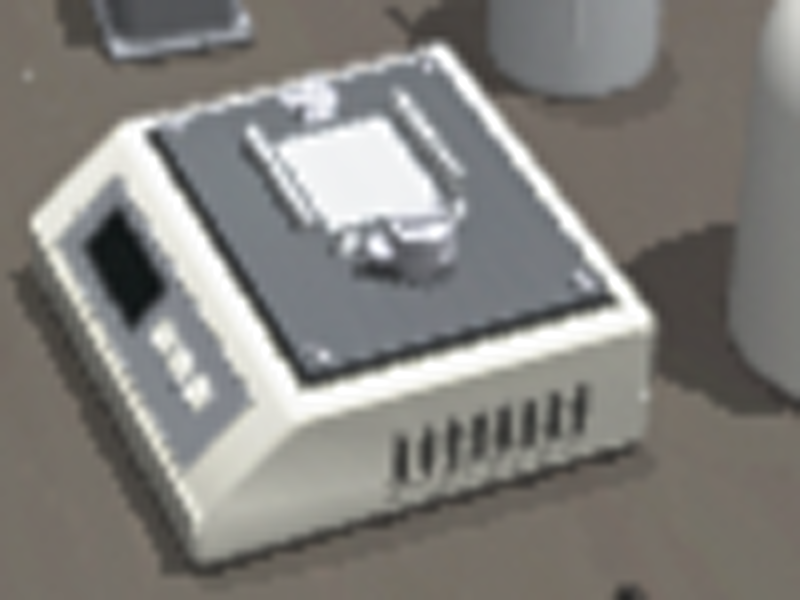

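Top-view px positions: the block's top corners are around (379,187), (405,200), (397,219) and (370,206). The key is at (213,166), left (+y), and the clamp head at (258,162), right. The driver handle's top is at (114,158). The side view shows the toe pointing towards −y.

```bash
python3 - <<'E'
from h import *
T=ctrl.get_calibration('top');S=ctrl.get_calibration('side')
B=np.array([onz(T,(350+x/8,170+y/8),0.05) for x,y in [(230,135),(440,245),(378,395),(160,288)]])
print(B.round(4).tolist(),B.mean(0))
e=B[0]-B[1];print('yaw y-axis',np.degrees(np.arctan2(e[1],e[0])),np.linalg.norm(e)); e=B[3]-B[2];print(np.degrees(np.arctan2(e[1],e[0])),np.linalg.norm(e));print(np.linalg.norm(B[0]-B[3]))
# side
B2=np.array([onz(S,(270+x/8,260+y/8),0.05) for x,y in [(143,72),(312,90),(298,283),(122,262)]]);print(B2.round(4).tolist(),B2.mean(0))
e=B2[0]-B2[3];print(np.degrees(np.arctan2(e[1],e[0])))
f=lambda x,y,z:onz(T,(190+x/8,130+y/8),z)
fl=np.array([f(*p,.088) for p in[(238,208),(435,205),(438,366),(240,370)]]);print('floor',fl.round(4).tolist(),fl.mean(0))
print('key',f(190,290,.1),'head',f(543,258,.1), 'arm',f(538,320,.095))
fs=lambda x,y,z:onz(S,(230+x/8,155+y/8),z)
print('floorS',np.array([fs(*p,.088) for p in[(275,150),(385,118),(445,200),(335,235)]]).round(4).tolist(),fs(425,235,.1))
m=np.array([f(*p,.085) for p in[(120,100),(675,83),(690,490),(125,505)]]);print(m.round(4).tolist())
g=lambda x,y,z:onz(T,(100+x/8,140+y/8),z)
st=np.array([g(*p,.08) for p in[(80,120),(385,140),(365,325),(62,300)]]);print('stand',st.round(4).tolist(),st.mean(0))
print('handle top',g(112,140,.16),g(180,215,.09))
E
```

```text
[[0.5228, -0.3942, 0.05], [0.4876, -0.4669, 0.05], [0.4336, -0.4445, 0.05], [0.4669, -0.3696, 0.05]] [ 0.47772122 -0.41881293  0.05      ]
yaw y-axis 64.1657010290932 0.08072952027354935
66.02499474504917 0.08190305403233387
0.06110846016376014
[[0.4707, -0.366, 0.05], [0.5265, -0.3908, 0.05], [0.4916, -0.4666, 0.05], [0.4368, -0.4419, 0.05]] [ 0.48140653 -0.41633893  0.05      ]
65.87580906208971
floor [[0.5748, 0.0507, 0.088], [0.5797, -0.0164, 0.088], [0.5227, -0.0209, 0.088], [0.5175, 0.0458, 0.088]] [0.54867248 0.01478447 0.088     ]
key [0.54106413 0.06350692 0.1       ] head [ 0.55909763 -0.0543431   0.1       ] arm [ 0.53876163 -0.05381946  0.095     ]
floorS [[0.5208, 0.0416, 0.088], [0.5758, 0.0499, 0.088], [0.5825, -0.0152, 0.088], [0.5286, -0.0245, 0.088]] [ 0.56123317 -0.04985571  0.1       ]
[[0.6124, 0.0945, 0.085], [0.6296, -0.0964, 0.085], [0.4852, -0.108, 0.085], [0.4692, 0.0811, 0.085]]
stand [[0.5631, 0.3536, 0.08], [0.5618, 0.2478, 0.08], [0.4959, 0.2473, 0.08], [0.4988, 0.3514, 0.08]] [0.52992446 0.30001126 0.08      ]
handle top [0.53183737 0.31394137 0.16      ] [0.5282366  0.31168478 0.09      ]
```

```bash
python3 - <<'E'
from h import *
print(go([.555,-.07,.22],np.radians(94.5)))
E
```

```text
[array([-55.35, -56.91,   1.14]), array([-1.000e-03,  1.000e-03,  1.223e+00])]
```

Call:
{"fn": "drive_tool", "kwargs": {
  "motion": [
    [-55.4,-56.9,1,0,0,1.223,1],
    [-55.4,-56.9,1,0,0,1.223,1],
    [-55.4,-56.9,1,0,0,1.223,1],
    [-55.4,-56.9,1,0,0,1.223,1],
    [-55.4,-56.9,1,0,0,1.223,1],
    [-55.4,-56.9,1,0,0,1.223,1],
    [-55.4,-56.9,1,0,0,1.223,1],
    [-55.4,-56.9,1,0,0,1.223,1]
  ]
}}

```text
time_s: 0.95
tool_pos: [0.3662, 0.2739, 0.2264]
eef_rot: [-3.141, 0.001, 1.666]
ft_force: [1.2, 0.2, -1.3]
opening: 0.0855
```

```bash
python3 - <<'E'
from h import *
print(go([.555,-.07,.22],np.radians(94.5)))
E
```

```text
[array([-36.03,  15.53,   0.67]), array([-0.   ,  0.001,  0.016])]
```

Call:
{"fn": "drive_tool", "kwargs": {
  "motion": [
    [-36,15.5,0.7,0,0,0.016,1],
    [-36,15.5,0.7,0,0,0.016,1],
    [-36,15.5,0.7,0,0,0.016,1],
    [-36,15.5,0.7,0,0,0.016,1],
    [-36,15.5,0.7,0,0,0.016,1],
    [-36,15.5,0.7,0,0,0.016,1],
    [-36,15.5,0.7,0,0,0.016,1],
    [-36,15.5,0.7,0,0,0.016,1]
  ]
}}

```text
time_s: 1.75
tool_pos: [0.5553, -0.0722, 0.2196]
eef_rot: [-3.141, 0.001, 1.649]
ft_force: [1.1, -0.8, 0.5]
opening: 0.0857
```

Call:
{"fn": "drive_tool", "kwargs": {
  "motion": [
    [0,0,0,0,0,0,1],
    [0,0,0,0,0,0,1]
  ]
}}

```text
time_s: 1.95
tool_pos: [0.5551, -0.0734, 0.2192]
eef_rot: [-3.141, 0.002, 1.646]
ft_force: [-0.9, 0.3, 0.4]
opening: 0.0855
```

```bash
cat >> h.py <<'E'
import pickle
def snap(n,name):
    c=ctrl.get_calibration(n); im=ctrl.capture(n)[:,:,::-1].copy(); cv2.imwrite(f'pics/{name}.png',im); pickle.dump(c,open(f'pics/{name}.pkl','wb')); return c,im
def load(name): return pickle.load(open(f'pics/{name}.pkl','rb')),cv2.imread(f'pics/{name}.png')
E
python3 - <<'E'
from h import *
print(ctrl.observe()['tool_pos'],ctrl.observe()['qvel'].round(3))
c,im=snap('wrist','w1')
cv2.imwrite('pics/w1b.png',cv2.resize(im,None,fx=1.5,fy=1.5,interpolation=cv2.INTER_CUBIC))
E
```

```text
[ 0.55508893 -0.07341831  0.21915154] [-0.043 -0.018 -0.035  0.025 -0.004  0.002 -0.008]
```

View pics/w1b.png

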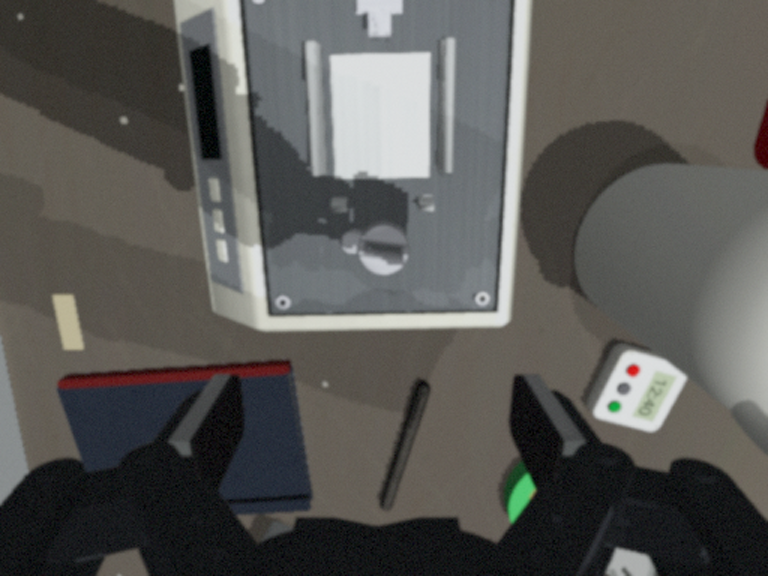

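The wrist view shows the key at px (252,13), the seat floor around (254,77), the clamp head at (255,166) with its arm pointing left, and the milk jug to the right at (450,160).

```bash
python3 - <<'E'
from h import *
c,im=load('w1')
crop(im,190,0,130,100,6,'pics/c6.png');crop(im,200,105,110,80,7,'pics/c7.png')
T=ctrl.get_calibration('top');S=ctrl.get_calibration('side')
print('jug cap',tri([T,S],[(265,66),(347,146)]))
E
```

```text
jug cap (array([ 0.77849868, -0.05923573,  0.22064568]), [np.float64(0.0004934705947279742), np.float64(0.0004934705947278449)])
```

View pics/c6.png

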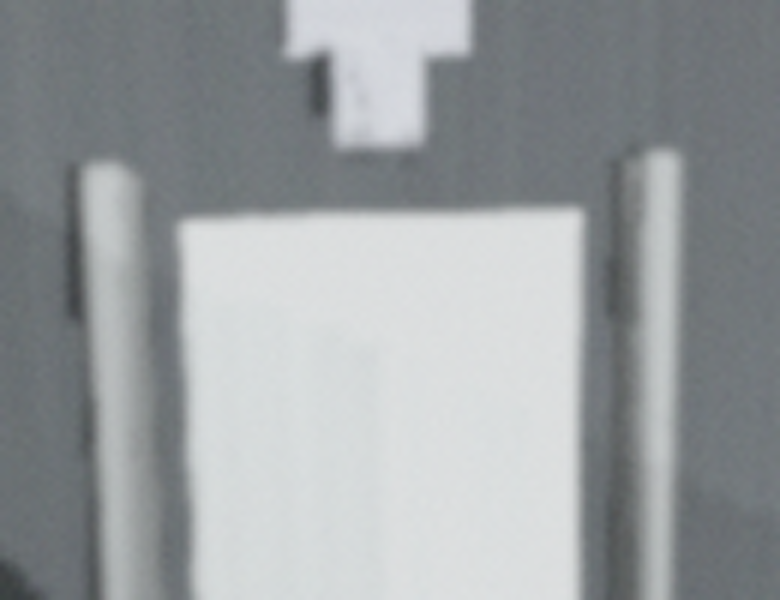

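View pics/c7.png

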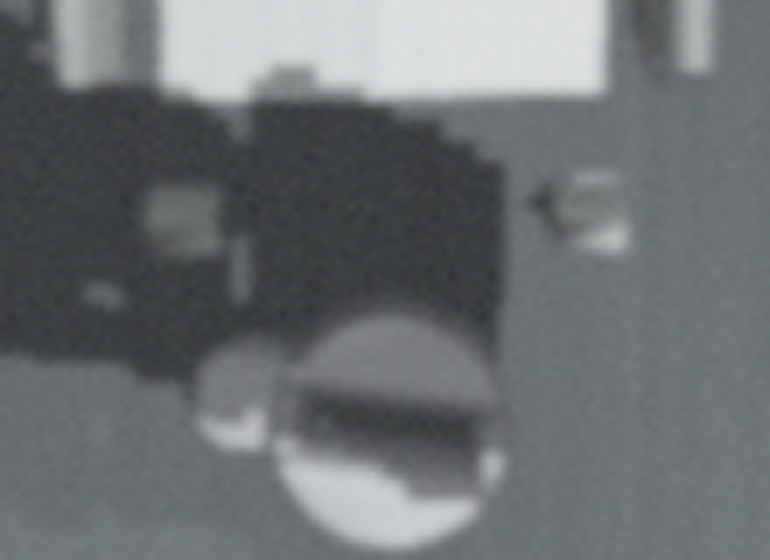

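```bash
python3 - <<'E'
from h import *
c,im=load('w1')
T=ctrl.get_calibration('top')
a=lambda x,y:(190+x/6-0.4,y/6-0.4); b=lambda x,y:(200+x/7-.43,105+y/7-.43)
P={k:onz(c,uv,z) for k,(uv,z) in dict(tl=(a(180,215),.088),tr=(a(583,208),.088),bl=(b(162,97),.088),br=(b(606,95),.088),keyL=(a(335,148),.1),keyR=(a(424,148),.1),plL=(a(287,55),.088),plR=(a(470,52),.088),
 rLt=(a(112,162),.098),rRt=(a(662,150),.098),rLb=(b(92,88),.098),rRb=(b(695,72),.098),stL=(b(182,215),.098),stR=(b(592,200),.098),head=(b(392,432),.100)).items()}
for k,v in P.items(): print(k,v.round(4))
pc=(P['tl']+P['tr']+P['bl']+P['br'])/4
tm=(P['tl']+P['tr'])/2;bm=(P['bl']+P['br'])/2
d=tm-bm;print('pad',pc,np.linalg.norm(d[:2]),np.degrees(np.arctan2(d[1],d[0])),np.linalg.norm((P['tl']-P['tr'])[:2]))
for A,B in(('rLt','rLb'),('rRt','rRb'),('tl','bl'),('tr','br')):
    e=P[A]-P[B];print(A,np.degrees(np.arctan2(e[1],e[0])),np.linalg.norm(e))
for A,B in(('tl','tr'),('stL','stR'),('plL','plR')):
    e=P[B]-P[A];print(A,np.degrees(np.arctan2(e[1],e[0])),np.linalg.norm(e))
km=(P['keyL']+P['keyR'])/2
d=km-P['head'];print('key-head',np.degrees(np.arctan2(d[1],d[0])),np.linalg.norm(d[:2]))
print('tri head',tri([c,T],[b(392,432),(257.6,161.9)]))
sl=[onz(c,b(300,410),.096),onz(c,b(480,445),.096)];e=sl[1]-sl[0];print('slot dir',np.degrees(np.arctan2(e[1],e[0])))
e=P['head']-onz(c,b(235,395),.095);print('arm',np.degrees(np.arctan2(e[1],e[0])),np.linalg.norm(e))
E
```

```text
tl [0.5196 0.049  0.088 ]
tr [0.5737 0.054  0.088 ]
bl [ 0.5255 -0.0167  0.088 ]
br [ 0.5803 -0.0123  0.088 ]
keyL [0.5402 0.0564 0.1   ]
keyR [0.5516 0.0572 0.1   ]
plL [0.5327 0.0695 0.088 ]
plR [0.5568 0.0717 0.088 ]
rLt [0.5116 0.053  0.098 ]
rRt [0.5822 0.0599 0.098 ]
rLb [ 0.518  -0.0155  0.098 ]
rRb [ 0.5894 -0.0082  0.098 ]
stL [ 0.5295 -0.0297  0.098 ]
stR [ 0.5788 -0.0241  0.098 ]
head [ 0.5569 -0.0541  0.1   ]
pad [0.54976357 0.01847513 0.088     ] 0.06626272451608314 95.41940148449589 0.05427768281887593
rLt 95.34688505376808 0.06885006277457514
rRt 96.03258979916623 0.06841329420007848
tl 95.1519374244752 0.06595070529769602
tr 95.68435275917854 0.06657617414064529
tl 5.28985557835903 0.05427768281887593
stL 6.468414444852458 0.049576206266337866
plL 5.218343917899863 0.024163865542580883
key-head 95.67641391586942 0.1114442302810601
tri head (array([ 0.55715552, -0.05302252,  0.10750784]), [np.float64(0.0007447094969721123), np.float64(0.000744709496971923)])
slot dir -6.834083071619642
arm -6.04959049627356 0.02057522807941003
```

```bash
python3 - <<'E'
from h import *
print(go([.482,-.413,.15],np.radians(65.4)))
E
```

```text
[array([-33.46,  -9.92,   6.94]), array([-0.001,  0.001,  0.508])]
```

Call:
{"fn": "drive_tool", "kwargs": {
  "motion": [
    [-33.5,-9.9,3,0,0,0.508,1],
    [-33.5,-9.9,3,0,0,0.508,1],
    [-33.5,-9.9,3,0,0,0.508,1],
    [-33.5,-9.9,3,0,0,0.508,1],
    [-33.5,-9.9,6.9,0,0,0.508,1],
    [-33.5,-9.9,6.9,0,0,0.508,1],
    [-33.5,-9.9,6.9,0,0,0.508,1],
    [-33.5,-9.9,6.9,0,0,0.508,1]
  ]
}}

```text
time_s: 2.8
tool_pos: [0.4785, -0.417, 0.1489]
eef_rot: [-3.138, 0.004, 1.136]
ft_force: [-1.3, 1.1, 0.5]
opening: 0.0856
```

Call:
{"fn": "drive_tool", "kwargs": {
  "motion": [
    [0,0,0,0,0,0,1],
    [0,0,0,0,0,0,1]
  ]
}}

```text
time_s: 3.0
tool_pos: [0.4793, -0.4148, 0.1487]
eef_rot: [-3.137, 0.002, 1.138]
ft_force: [0.1, 0.3, 1.0]
opening: 0.0855
```

```bash
python3 - <<'E'
from h import *
s=ctrl.observe();print(s['tool_pos'],s['eef_rot'])
c,im=snap('wrist','w2')
cv2.imwrite('pics/w2b.png',cv2.resize(im,None,fx=1.5,fy=1.5,interpolation=cv2.INTER_CUBIC))
crop(im,170,100,180,140,4,'pics/c8.png')
E
```

```text
[ 0.47934216 -0.4148336   0.14874529] [-3.13748135e+00  2.21658235e-03  1.13761702e+00]
```

View pics/w2b.png

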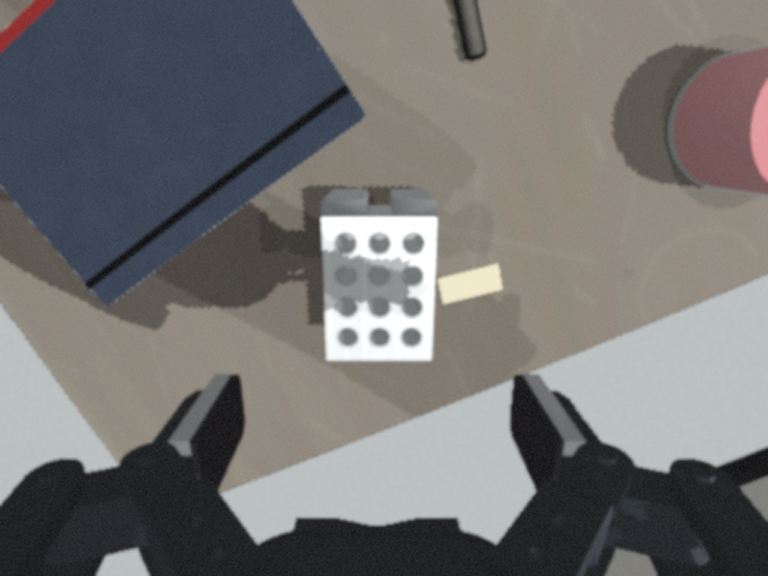

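The block is seen from above at px (253,190), with its prongs and notch up (+y) and the white top upright in the image. I'll measure the top from a colour mask.

```bash
cat > blk.py <<'E'
from h import *
def meas(name,z,roi):
    c,im=load(name);x0,y0,x1,y1=roi
    g=im.min(2);m=np.zeros_like(g);m[y0:y1,x0:x1]=(g[y0:y1,x0:x1]>185)*255
    m=cv2.morphologyEx(m,cv2.MORPH_CLOSE,np.ones((5,5)))
    cs,_=cv2.findContours(m,cv2.RETR_EXTERNAL,cv2.CHAIN_APPROX_NONE);k=max(cs,key=cv2.contourArea)
    k=cv2.convexHull(k);P=np.array([onz(c,p[0],z)[:2] for p in k])
    r=cv2.minAreaRect((P*1000).astype(np.float32));return r,cv2.boxPoints(r)
E
python3 - <<'E'
from blk import *
print(meas('w2',.05,(205,130,300,250)))
c,im=load('w2');crop(im,200,115,105,135,5,'pics/c8.png')
E
```

```text
(((482.9478759765625, -416.8412780761719), (82.80945587158203, 68.95818328857422), 65.25686645507812), array([[ 434.3042 , -440.01355],
       [ 496.93155, -468.87604],
       [ 531.59155, -393.669  ],
       [ 468.9642 , -364.80652]], dtype=float32))
```

View pics/c8.png

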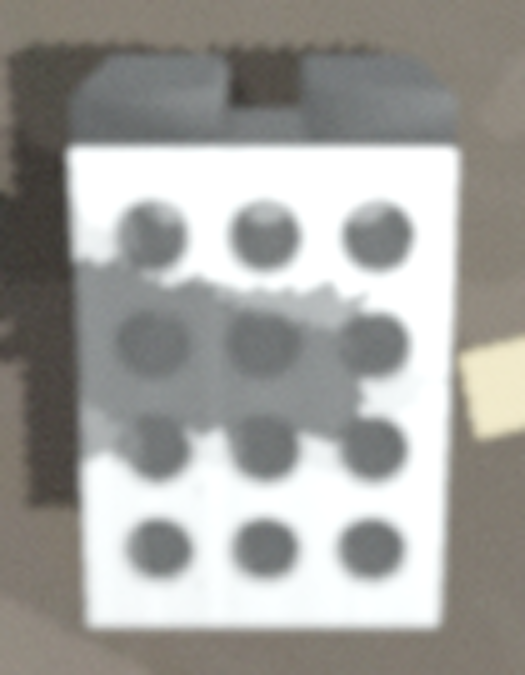

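```bash
python3 - <<'E'
from h import *
c,im=load('w2')
f=lambda x,y:onz(c,(200+x/5-.4,115+y/5-.4),.05)
A,B,C,D=[f(*p) for p in[(68,147),(461,147),(442,629),(86,629)]]
print((A+B+C+D)/4,[np.linalg.norm(v) for v in(A-B,B-C,C-D,D-A)])
yd=[np.degrees(np.arctan2(*(v[:2][::-1]))) for v in(A-D,B-C,B-A,C-D)];print(yd)
m=(A+B+C+D)/4; th=np.radians(np.mean([yd[0],yd[1],yd[2]+90,yd[3]+90]));print(np.degrees(th))
ctr=(C+D)/2+.046*np.array([np.cos(th),np.sin(th),0]);print(ctr, m+.005*np.array([np.cos(th),np.sin(th),0]))
h=[f(x,y) for x,y in [(152,235),(265,235),(378,235),(152,345),(265,345),(375,345),(156,448),(266,448),(373,448),(160,548),(266,548),(371,548)]];print(np.mean(h,0))
# prong ends at ground-ish
print(go([ctr[0],ctr[1],.06],th),go([ctr[0],ctr[1],.015],th))
E
```

```text
[ 0.47925501 -0.41533011  0.05      ] [np.float64(0.06140747177975736), np.float64(0.08311963586937085), np.float64(0.06148116080184249), np.float64(0.08320295945197734)]
[np.float64(65.22185301399534), np.float64(65.27257409936988), np.float64(-24.743128272947846), np.float64(-24.66548856250608)]
65.27145256947782
[ 0.48108772 -0.41130865  0.05      ] [ 0.4813466  -0.41078862  0.05      ]
[ 0.47960018 -0.41487352  0.05      ]
[array([0.35, 0.  , 8.9 ]), array([-0.003,  0.002, -0.001])] [array([ 0.36,  0.02, 13.4 ]), array([-0.003,  0.002, -0.001])]
```

Call:
{"fn": "drive_tool", "kwargs": {
  "motion": [
    [0.36,0,4,-0.003,0.002,0,1],
    [0.36,0,8,-0.003,0.002,0,1],
    [0.36,0,11,-0.003,0.002,0,1],
    [0.36,0,13.4,-0.003,0.002,0,1],
    [0.36,0,13.4,-0.003,0.002,0,1],
    [0.36,0,13.4,-0.003,0.002,0,1]
  ]
}}

```text
time_s: 3.65
tool_pos: [0.4823, -0.41, 0.0159]
eef_rot: [3.141, -0.001, 1.141]
ft_force: [0.4, 0.9, 0.2]
opening: 0.0852
```

Call:
{"fn": "drive_tool", "kwargs": {
  "motion": [
    [0,0,0,0,0,0,0],
    [0,0,0,0,0,0,0],
    [0,0,0,0,0,0,0],
    [0,0,0,0,0,0,0],
    [0,0,0,0,0,0,0],
    [0,0,0,0,0,0,0]
  ]
}}

```text
time_s: 4.25
tool_pos: [0.4836, -0.4101, 0.018]
eef_rot: [3.139, -0.001, 1.142]
ft_force: [-1.1, 2.5, 8.7]
opening: 0.0588
```

Call:
{"fn": "drive_tool", "kwargs": {
  "motion": [
    [0,0,-1,0,0,0,0],
    [0,0,-3,0,0,0,0],
    [0,0,-7,0,0,0,0],
    [0,0,-12,0,0,0,0],
    [0,0,-17,0,0,0,0],
    [0,0,-18,0,0,0,0],
    [0,0,-18,0,0,0,0]
  ]
}}

```text
time_s: 4.95
tool_pos: [0.4837, -0.4106, 0.2001]
eef_rot: [3.135, -0.001, 1.142]
ft_force: [-0.1, 1.2, -5.6]
opening: 0.0593
```

```bash
python3 - <<'E'
from h import *
s=ctrl.observe();print(s['tool_pos'],s['eef_rot'],s['ft_force'],s['opening'])
c,im=snap('wrist','w3')
cv2.imwrite('pics/w3b.png',cv2.resize(im,None,fx=1.5,fy=1.5,interpolation=cv2.INTER_CUBIC))
print(go([.5498-.003,.0192,.22],np.radians(95.5)))
E
```

```text
[ 0.48373121 -0.41056703  0.20013734] [ 3.13530054e+00 -1.09977226e-03  1.14151634e+00] [-0.09340882  1.20765747 -5.64907531] 0.05931064229288807
[array([ 41.63, -12.  ,  -2.17]), array([ 0.003, -0.002, -0.525])]
```

View pics/w3b.png

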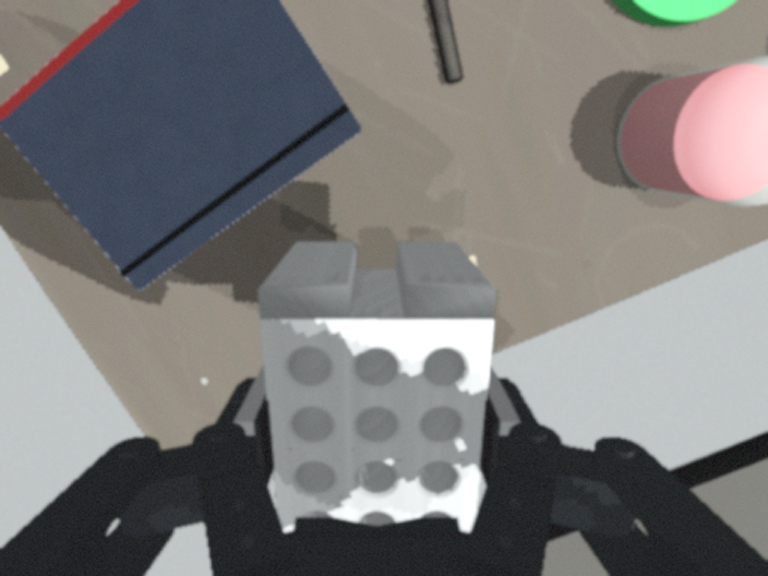

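The block is held level, with its top edge corners at px (175,213) and (329,213). I'll work out its offset within the grip.

```bash
python3 - <<'E'
from h import *
c,im=load('w3')
s=ctrl.observe();M=R();tp=s['tool_pos']
for dz in (.030,.032,.034):
    z=tp[2]+dz
    L,Rr=[onz(c,(x/1.5-.33,y/1.5-.33),z) for x,y in((262,318.5),(494.5,318.5))]
    l,r=M.T@(L-tp),M.T@(Rr-tp)
    print(dz,(l*1000).round(1),(r*1000).round(1),np.linalg.norm(l-r),'ctr x',(l+r)[0]*500-36,'y',(l+r)[1]*500,'ang',np.arctan2((r-l)[0],(r-l)[1]))
crop(im,165,150,180,120,4,'pics/c9.png')
E
```

```text
0.03 [ 32.5 -30.  -30. ] [ 32.3  32.  -29.9] 0.06197018490185197 ctr x -3.600588353909785 y 0.9984558199210535 ang -0.0020748966040136096
0.032 [ 33.2 -29.5 -32. ] [ 33.1  31.4 -31.9] 0.06089265495070993 ctr x -2.825646588725796 y 0.982572016539271 ang -0.002074896604013745
0.034 [ 34.  -28.9 -34. ] [ 33.9  30.9 -33.9] 0.05981512499956795 ctr x -2.0507048235417997 y 0.966688213157459 ang -0.0020748966040136517
```

View pics/c9.png

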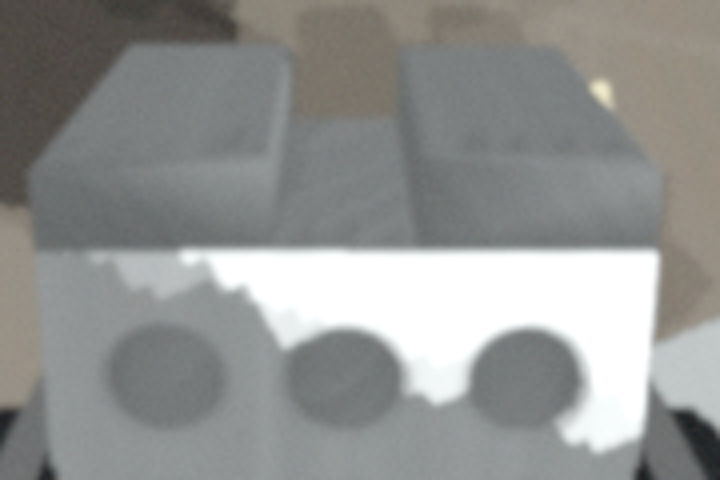

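```bash
python3 - <<'E'
from h import *
print(go([.5487,.0216,.20],np.radians(95.5)))
E
```

```text
[array([ 41.92, -11.93,  -0.17]), array([ 0.003, -0.002, -0.525])]
```

Call:
{"fn": "drive_tool", "kwargs": {
  "motion": [
    [4,-1.1,0,0.003,-0.002,-0.1,0],
    [9,-2.5,0,0.003,-0.002,-0.2,0],
    [14,-4,0,0.003,-0.002,-0.3,0],
    [19,-5.4,0,0.003,-0.002,-0.4,0],
    [24,-6.8,0,0.003,-0.002,-0.5,0],
    [29,-8.2,0,0.003,-0.002,-0.525,0],
    [34,-9.7,0,0.003,-0.002,-0.525,0],
    [38,-10.8,0,0.003,-0.002,-0.525,0]
  ]
}}

```text
time_s: 5.8
tool_pos: [0.5399, -0.02, 0.1957]
eef_rot: [-3.136, 0.0, 1.667]
ft_force: [1.2, -0.6, -6.8]
opening: 0.059
```

```bash
python3 - <<'E'
from h import *
print(go([.5487,.0216,.17],np.radians(95.5)))
E
```

```text
[array([4.05, 1.29, 2.56]), array([-0.006,  0.   ,  0.   ])]
```

Call:
{"fn": "drive_tool", "kwargs": {
  "motion": [
    [2,0.7,1.3,-0.006,0,0,0],
    [4.05,1.3,2.5,-0.006,0,0,0],
    [4.05,1.3,2.5,-0.006,0,0,0],
    [4.05,1.3,2.5,-0.006,0,0,0],
    [4.05,1.3,2.5,-0.006,0,0,0]
  ]
}}

```text
time_s: 6.3
tool_pos: [0.5483, 0.0195, 0.1701]
eef_rot: [-3.141, 0.001, 1.664]
ft_force: [0.6, -0.8, -5.1]
opening: 0.0589
```

```bash
python3 - <<'E'
from h import *
s=ctrl.observe();print(s['tool_pos'],s['eef_rot'],s['ft_force'],s['opening'])
c,im=snap('wrist','w4')
crop(im,150,80,200,150,4,'pics/w4b.png')
print(go([.5487,.0216,.13],np.radians(95.5)))
E
```

```text
[0.54827365 0.01952743 0.1700748 ] [-3.14078047e+00  1.26764883e-03  1.66428629e+00] [ 0.61750269 -0.80221248 -5.07015892] 0.05886992796156
[array([0.2 , 0.04, 4.04]), array([-0.   ,  0.001, -0.003])]
```

View pics/w4b.png

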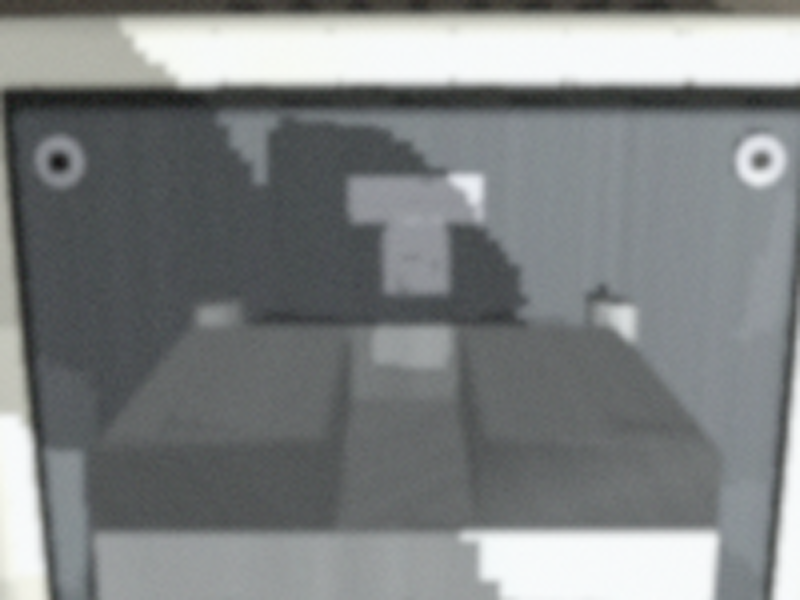

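```bash
python3 - <<'E'
from h import *
c,im=load('w4');s=ctrl.observe();M=R();tp=s['tool_pos']
f=lambda x,y,z:(M.T@(onz(c,(150+x/4-.375,80+y/4-.375),z)-tp)*1000).round(2)
print('key L,R near edge z=.11', f(383,295,.11),f(449,295,.11),'z=.098',f(383,295,.098),f(449,295,.098))
print('plate',f(347,222,.088),f(485,222,.088))
print('notch bottom L,R',f(352,327,.152),f(457,327,.152))
print('prong outer bottom',f(195,327,.152),f(605,327,.152))
print('notch top',f(335,527,.202),f(475,527,.202),'outer',f(95,528,.202),f(720,528,.202))
print('rails',f(220,305,.098),f(618,305,.098))
print('screws',f(60,160,.085),f(760,160,.085))
E
```

```text
key L,R near edge z=.11 [41.21 -4.58 60.38] [41.22  6.34 60.37] z=.098 [39.03 -4.8  72.38] [39.04  6.76 72.38]
plate [ 50.5  -11.42  82.37] [50.53 13.45 82.36]
notch bottom L,R [44.57 -7.9  18.37] [44.58  5.97 18.37]
prong outer bottom [ 44.57 -28.67  18.38] [44.62 25.54 18.37]
notch top [ 35.52  -7.53 -31.62] [ 35.54   5.86 -31.62] outer [ 35.37 -30.6  -31.62] [ 35.44  29.39 -31.62]
rails [ 37.26 -33.47  72.38] [37.33 36.49 72.38]
screws [ 61.38 -63.34  85.36] [61.49 63.16 85.35]
```

Call:
{"fn": "drive_tool", "kwargs": {
  "motion": [
    [0.28,0.17,1.7,0,0.001,-0.003,0],
    [0.28,0.17,3.3,0,0.001,-0.003,0],
    [0.28,0.17,3.3,0,0.001,-0.003,0],
    [0.28,0.17,3.3,0,0.001,-0.003,0]
  ]
}}

```text
time_s: 6.75
tool_pos: [0.55, 0.0215, 0.1378]
eef_rot: [-3.142, 0.0, 1.666]
ft_force: [0.1, 0.2, -5.3]
opening: 0.059
```

```bash
python3 - <<'E'
from h import *
s=ctrl.observe();print(s['tool_pos'],s['eef_rot'],s['ft_force'],s['opening'])
c,im=snap('wrist','w5')
crop(im,160,110,190,130,4,'pics/w5b.png')
c,im=snap('side','s5');crop(im,240,145,90,65,8,'pics/s5b.png')
c,im=snap('top','t5');crop(im,190,130,100,75,8,'pics/t5b.png')
E
```

```text
[0.55003237 0.02149634 0.13779971] [-3.14150780e+00  3.78248747e-04  1.66557213e+00] [ 0.05524416  0.16538037 -5.26603916] 0.0590332811707657
```

View pics/w5b.png

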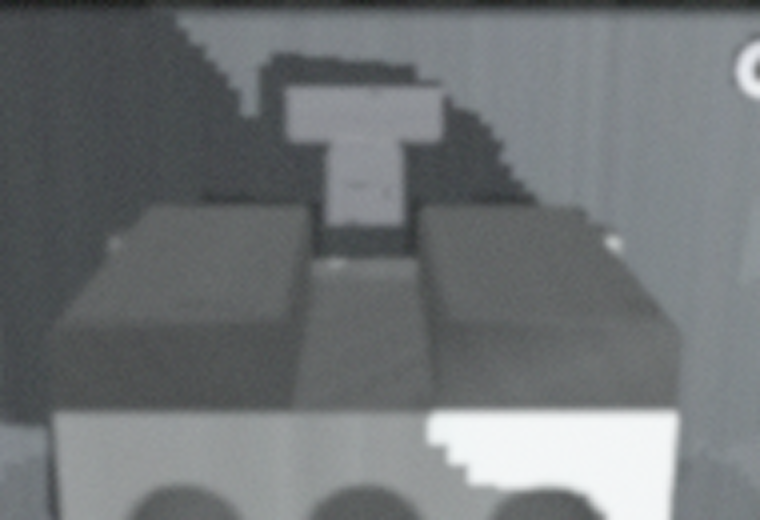

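View pics/s5b.png

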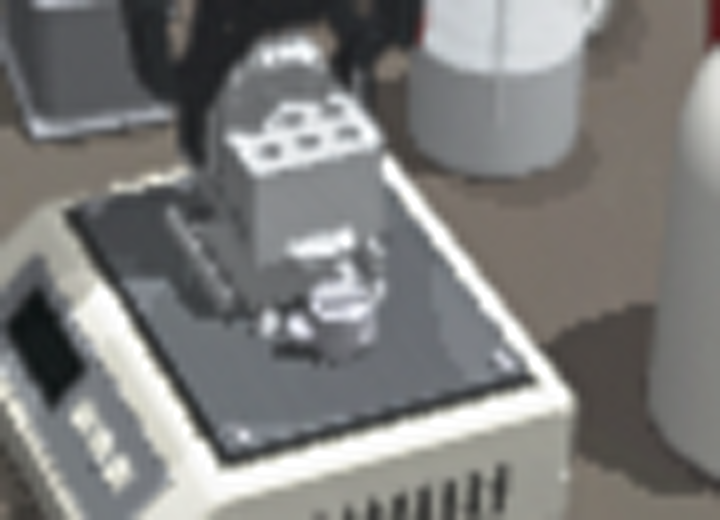

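```bash
python3 - <<'E'
from h import *
c,im=load('w5');s=ctrl.observe();M=R();tp=s['tool_pos']
f=lambda x,y,z:(M.T@(onz(c,(160+x/4-.375,110+y/4-.375),z)-tp)*1000).round(2)
print('key edge',f(327,225,.11),f(405,225,.11))
print('wall bottom',f(313,257,.12),f(421,257,.12))
print('prong bottom',f(312,206,.12),f(418,206,.12),f(150,206,.12),f(582,206,.12))
print('top white',f(55,410,.17),f(679,410,.17))
E
```

```text
key edge [39.41 -6.77 28.41] [39.41  4.21 28.43]
wall bottom [37.28 -8.34 18.41] [37.28  6.08 18.44]
prong bottom [44.21 -8.38 18.41] [44.2   5.59 18.44] [ 44.23 -29.78  18.37] [44.22 27.25 18.47]
top white [ 34.75 -31.   -31.63] [ 34.74  28.8  -31.53]
```

View pics/t5b.png

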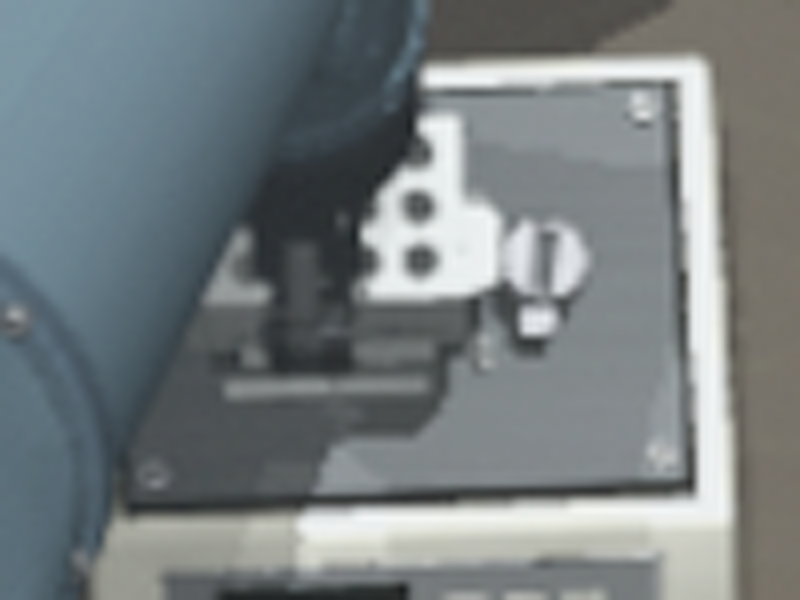

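```bash
python3 - <<'E'
from h import *
c,im=load('w5');crop(im,225,150,60,50,12,'pics/w5c.png');s=ctrl.observe();M=R();tp=s['tool_pos']
f=lambda x,y,z:(M.T@(onz(c,(160+x/4-.375,110+y/4-.375),z)-tp)*1000).round(2)
print('pad edge',f(366,257,.088), 'key foot',f(366,142,.088), 'wall',f(366,280,.12))
E
```

```text
pad edge [29.26 -1.31 50.42] key foot [47.71 -1.31 50.42] wall [34.1  -1.27 18.42]
```

View pics/w5c.png

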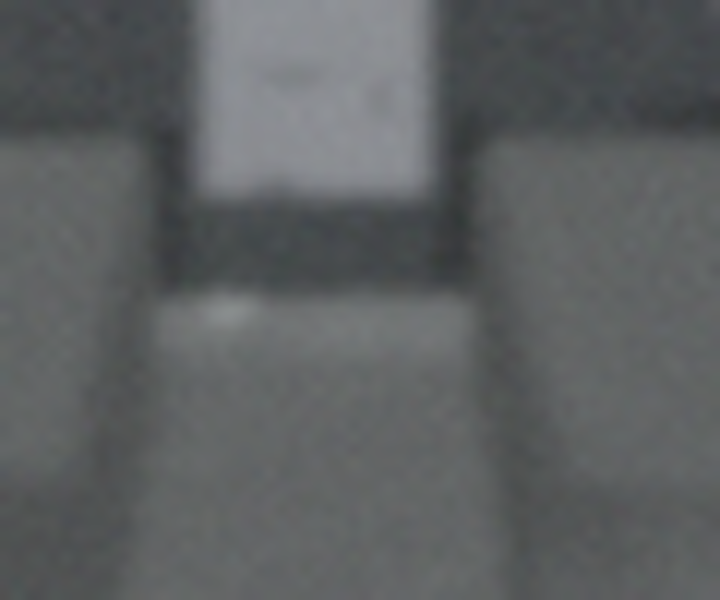

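Call:
{"fn": "drive_tool", "kwargs": {
  "motion": [
    [0.08,0,0.7,0,0,0,0],
    [0.08,0,1.2,0,0,0,0],
    [0.08,0,1.6,0,0,0,0],
    [0.08,0,1.6,0,0,0,0]
  ]
}}

```text
time_s: 7.3
tool_pos: [0.5501, 0.023, 0.1216]
eef_rot: [3.141, 0.0, 1.667]
ft_force: [-0.8, 0.4, -5.9]
opening: 0.0589
```

Call:
{"fn": "drive_tool", "kwargs": {
  "motion": [
    [0,0,0.4,0,0,0,0],
    [0,0,0.6,0,0,0,0],
    [0,0,0.6,0,0,0,0]
  ]
}}

```text
time_s: 7.6
tool_pos: [0.5497, 0.0229, 0.1152]
eef_rot: [-3.141, 0.0, 1.667]
ft_force: [1.1, -0.1, -5.6]
opening: 0.0591
```

Call:
{"fn": "drive_tool", "kwargs": {
  "motion": [
    [0,0,0.25,0,0,0,0],
    [0,0,0.5,0,0,0,0],
    [0,0,0.5,0,0,0,0]
  ]
}}

```text
time_s: 7.9
tool_pos: [0.5495, 0.0229, 0.1099]
eef_rot: [-3.14, 0.0, 1.667]
ft_force: [-0.2, -1.0, -5.8]
opening: 0.0591
```

Call:
{"fn": "drive_tool", "kwargs": {
  "motion": [
    [0,0,0.2,0,0,0,0],
    [0,0,0.35,0,0,0,0],
    [0,0,0.35,0,0,0,0]
  ]
}}

```text
time_s: 8.2
tool_pos: [0.5495, 0.0229, 0.1063]
eef_rot: [-3.14, 0.0, 1.667]
ft_force: [0.6, -0.4, -5.6]
opening: 0.0592
```

Call:
{"fn": "drive_tool", "kwargs": {
  "motion": [
    [0,0,0.15,0,0,0,0],
    [0,0,0.2,0,0,0,0],
    [0,0,0.2,0,0,0,0]
  ]
}}

```text
time_s: 8.5
tool_pos: [0.5496, 0.023, 0.106]
eef_rot: [-3.141, -0.001, 1.666]
ft_force: [-7.7, 0.9, 15.2]
opening: 0.0592
```

Call:
{"fn": "drive_tool", "kwargs": {
  "motion": [
    [0,0,0,0,0,0,1],
    [0,0,0,0,0,0,1],
    [0,0,0,0,0,0,1],
    [0,0,0,0,0,0,1],
    [0,0,0,0,0,0,1]
  ]
}}

```text
time_s: 9.0
tool_pos: [0.5496, 0.023, 0.106]
eef_rot: [-3.141, -0.001, 1.667]
ft_force: [0.1, 0.2, -1.0]
opening: 0.0855
```

Call:
{"fn": "drive_tool", "kwargs": {
  "motion": [
    [0,0,-3,0,0,0,1],
    [0,0,-7,0,0,0,1],
    [0,0,-11,0,0,0,1],
    [-5,0,-11,0,0,0,1],
    [-7,0,-11,0,0,0,1],
    [-7,0,-11,0,0,0,1],
    [-7,0,-11,0,0,0,1]
  ]
}}

```text
time_s: 9.7
tool_pos: [0.5563, -0.0467, 0.2157]
eef_rot: [-3.14, -0.001, 1.666]
ft_force: [1.1, 0.6, -0.9]
opening: 0.0854
```

```bash
python3 - <<'E'
from h import *
s=ctrl.observe();print(s['tool_pos'],s['eef_rot'],s['ft_force'],s['opening'])
c,im=snap('wrist','w6')
crop(im,160,30,190,150,4,'pics/w6b.png')
E
```

```text
[ 0.55626981 -0.04672066  0.21566596] [-3.14017012e+00 -1.41118959e-03  1.66564449e+00] [ 1.14778514  0.59711493 -0.86244538] 0.08544949094268266
```

View pics/w6b.png

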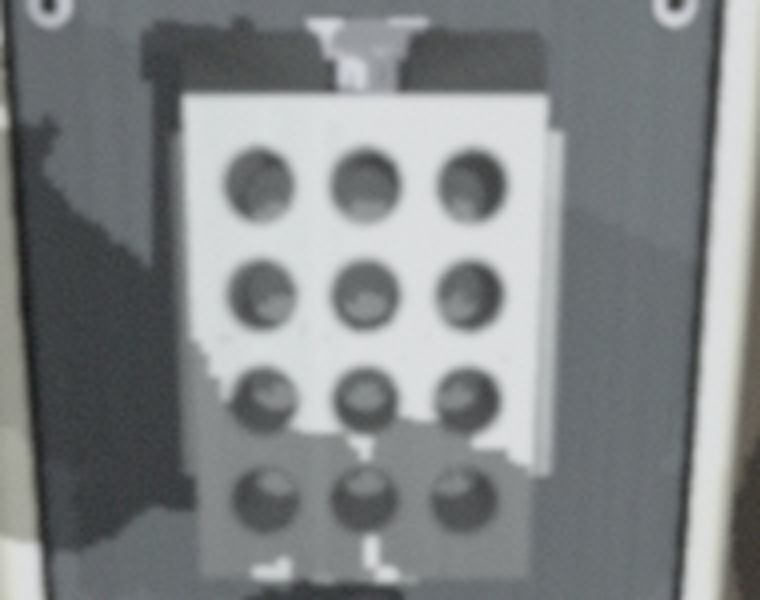

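The block is home, with the key in its notch (crop top, px (250,47)) and rails on both sides. Next I'll measure the clamp.

```bash
python3 - <<'E'
from h import *
c,im=load('w6')
f=lambda x,y,z:onz(c,(160+x/4-.375,30+y/4-.375),z)
C=[f(*p,.138) for p in[(180,95),(549,95),(532,577),(198,577)]];m=sum(C)/4;e=(C[0]+C[1]-C[2]-C[3])/2;u=e/np.linalg.norm(e)
print(m,np.linalg.norm(e),np.degrees(np.arctan2(e[1],e[0])),np.linalg.norm(C[0]-C[1]));n=m+.005*u;print('block ctr',n,'clamp',n-.074*u)
crop(im,200,160,110,80,7,'pics/c10.png')
E
```

```text
[0.54938674 0.01694665 0.138     ] 0.08199610156611763 95.52664774238136 0.06094295893231117
block ctr [0.5489052  0.02192341 0.138     ] clamp [ 0.55603204 -0.0517326   0.138     ]
```

View pics/c10.png

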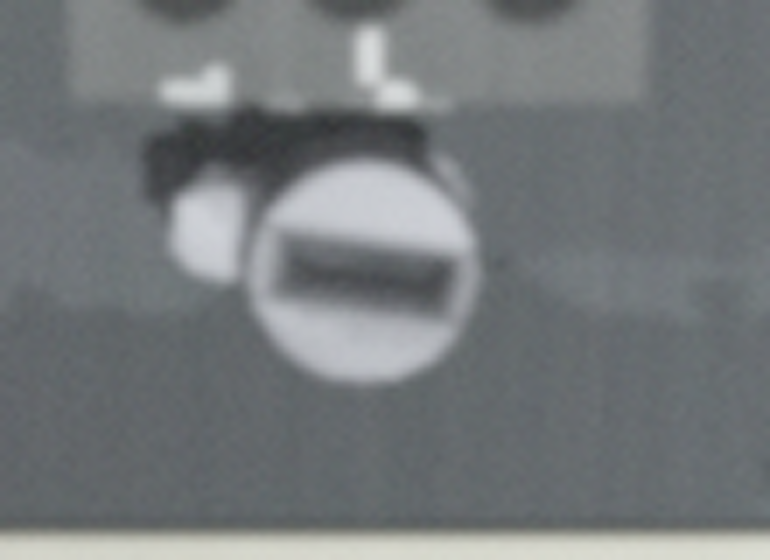

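```bash
python3 - <<'E'
from h import *
c,im=load('w6')
f=lambda x,y,z:onz(c,(200+x/7-.43,160+y/7-.43),z)
for z in(.1,.104,.108,.112):
    print(z,f(364,270,z),np.linalg.norm(f(249,270,z)-f(479,270,z)),np.linalg.norm(f(364,157,z)-f(364,384,z)))
d=f(452,289,.1)-f(278,266,.1);print(np.degrees(np.arctan2(d[1],d[0])),np.linalg.norm(d))
d=f(450,318,.1)-f(275,298,.1);print(np.degrees(np.arctan2(d[1],d[0])))
d=f(470,255,.1)-f(280,232,.1);print(np.degrees(np.arctan2(d[1],d[0])))
c1,_=load('w1')
b=lambda x,y:(200+x/7-.43,105+y/7-.43)
for z in(.1,.104,.108,.112): print(onz(c1,b(392,432),z))
E
```

```text
0.1 [ 0.55688364 -0.05513109  0.1       ] 0.02897309789866216 0.03015658268220704
0.104 [ 0.55675411 -0.053802    0.104     ] 0.028524301277472804 0.02968945374550398
0.108 [ 0.55662459 -0.05247292  0.108     ] 0.02807550465628333 0.029222324808800958
0.112 [ 0.55649506 -0.05114383  0.112     ] 0.027626708035093858 0.028755195872097877
-2.4374528069017845 0.022155057409788886
-1.403167016131018
-1.7405210793626724
[ 0.55692797 -0.05410392  0.1       ]
[ 0.55680288 -0.0532072   0.104     ]
[ 0.55667779 -0.05231048  0.108     ]
[ 0.5565527  -0.05141377  0.112     ]
```

```bash
python3 - <<'E'
from h import *
print(go([.531,.305,.25],np.radians(95.5)))
E
```

```text
[array([35.16,  0.86, -3.39]), array([-0.002, -0.002,  0.   ])]
```

Call:
{"fn": "drive_tool", "kwargs": {
  "motion": [
    [5,0.1,-3.4,0,0,0,1],
    [10,0.2,-3.4,0,0,0,1],
    [15,0.4,-3.4,0,0,0,1],
    [20,0.5,-3.4,0,0,0,1],
    [25,0.6,-3.4,0,0,0,1],
    [30,0.7,-3.4,0,0,0,1],
    [35.2,0.9,-3.4,0,0,0,1],
    [35.2,0.9,-3.4,0,0,0,1]
  ]
}}

```text
time_s: 10.55
tool_pos: [0.5277, 0.3149, 0.2492]
eef_rot: [-3.138, -0.006, 1.679]
ft_force: [-1.1, -0.2, -0.3]
opening: 0.0852
```

Call:
{"fn": "drive_tool", "kwargs": {
  "motion": [
    [0,0,0,0,0,0,1],
    [0,0,0,0,0,0,1]
  ]
}}

```text
time_s: 10.75
tool_pos: [0.5266, 0.3159, 0.2486]
eef_rot: [-3.137, -0.005, 1.682]
ft_force: [0.5, -0.7, -0.3]
opening: 0.0856
```

```bash
python3 - <<'E'
from h import *
s=ctrl.observe();print(s['tool_pos'],s['eef_rot'],s['ft_force'],s['opening'])
c,im=snap('wrist','w7')
cv2.imwrite('pics/w7b.png',cv2.resize(im,None,fx=1.5,fy=1.5,interpolation=cv2.INTER_CUBIC))
E
```

```text
[0.52657599 0.31591621 0.24857002] [-3.13672573 -0.00543691  1.68153794] [ 0.47581836 -0.67616083 -0.29511391] 0.08558998760767425
```

View pics/w7b.png

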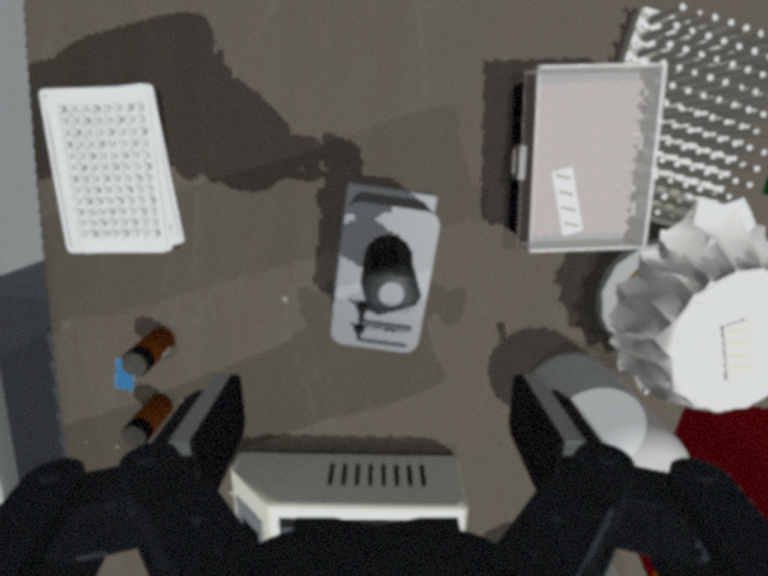

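```bash
python3 - <<'E'
from h import *
c,im=load('w7')
crop(im,210,110,100,130,6,'pics/c11.png')
t=cv2.imread('pics/top0.png');s=cv2.imread('pics/side0.png')
a=cv2.resize(t[60:140,100:220],None,fx=3.3,fy=3.3);b=cv2.resize(s[95:175,250:370],None,fx=3.3,fy=3.3);cv2.imwrite('pics/c12.png',np.hstack([a,b]))
E
```

```text
(no output)
```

View pics/c11.png

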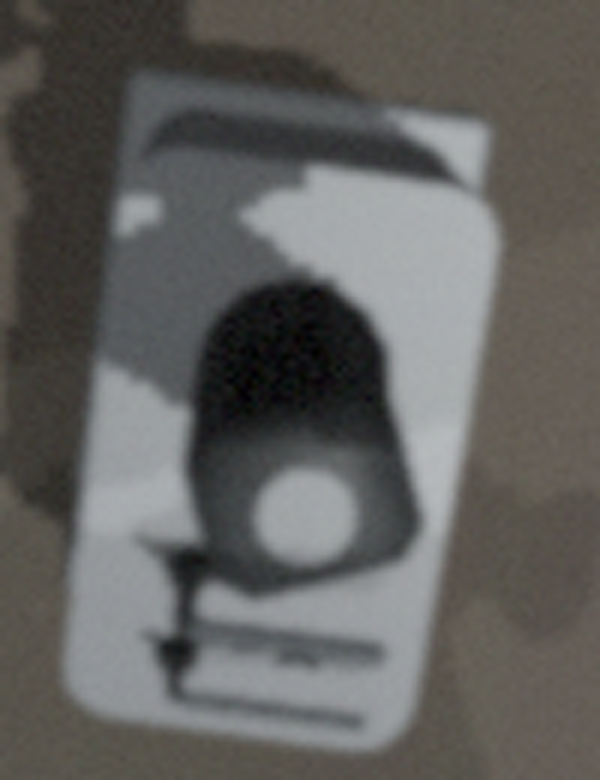

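View pics/c12.png

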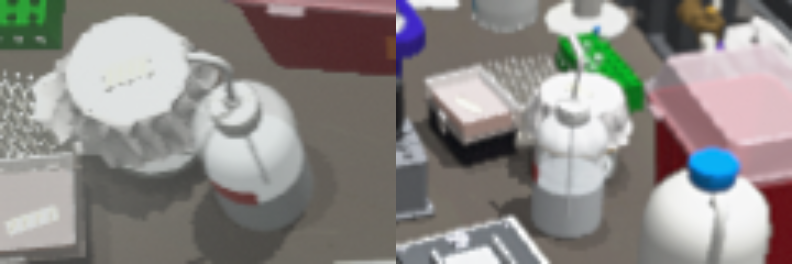

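```bash
python3 - <<'E'
from h import *
T=ctrl.get_calibration('top');S=ctrl.get_calibration('side')
print(tri([T,S],[(169.7,90.3),(303,128)]))
c,im=load('w7')
g=im[150:215,235:285].astype(float).mean(2)
g=np.clip((g-5)/110,0,1)**.6*255
cv2.imwrite('pics/c13.png',cv2.resize(g.astype(np.uint8),None,fx=11,fy=11,interpolation=cv2.INTER_CUBIC))
E
```

```text
(array([0.72435332, 0.19080227, 0.15735139]), [np.float64(0.0030826407988464757), np.float64(0.003082640798846425)])
```

View pics/c13.png

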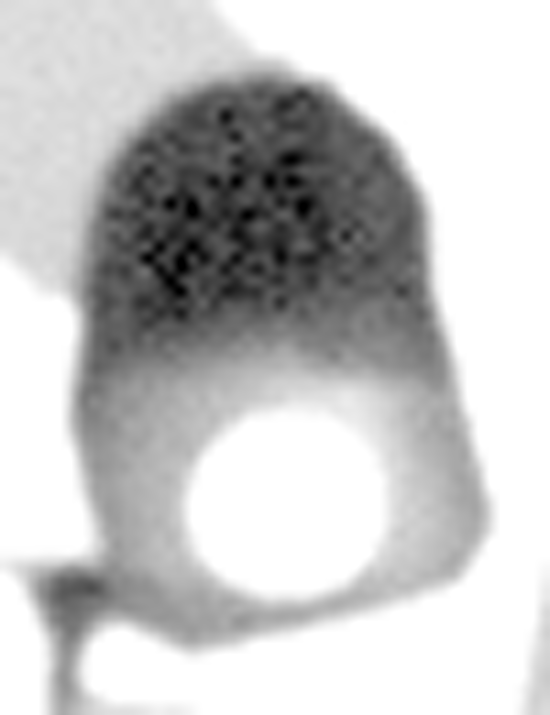

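```bash
python3 - <<'E'
from h import *
c,im=load('w7')
f=lambda x,y,z:onz(c,(235+x/11-.45,150+y/11-.45),z)
a,b=f(200,648,.16),f(455,580,.16);d=b-a;th=np.arctan2(d[1],d[0]);print(a,b,np.linalg.norm(d),np.degrees(th))
n=np.array([-np.sin(th),np.cos(th),0]);print('center from edge',(a+b)/2+.012*n)
print('disc',f(287,503,.16),f(287,503,.165),np.linalg.norm(f(185,503,.16)-f(390,503,.16)))
g=lambda x,y:onz(c,(210+x/6-.4,110+y/6-.4),.08)
st=[g(*p) for p in[(112,150),(505,190),(405,760),(60,710)]];st=np.array(st);print(st.round(4).tolist(),st.mean(0))
e=st[0]+st[1]-st[2]-st[3];print(np.degrees(np.arctan2(e[1],e[0])),np.linalg.norm(e)/2)
T=ctrl.get_calibration('top');print(tri([c,T],[(235+287/11-.45,150+503/11-.45),(100+105/8,140+137/8)]))
# guard outline
print('guard far', f(265,70,.084))
E
```

```text
[0.52787522 0.30832584 0.16      ] [0.54553848 0.315577   0.16      ] 0.019093719399325235 22.31924516333669
center from edge [0.53214964 0.3230524  0.16      ]
disc [0.5328119  0.31999262 0.16      ] [0.53249567 0.32156268 0.165     ] 0.01466174412631105
[[0.4981, 0.3544, 0.08], [0.5641, 0.3552, 0.08], [0.5617, 0.2497, 0.08], [0.4977, 0.2525, 0.08]] [0.53038955 0.30295097 0.08      ]
89.22868077325481 0.10374676062269274
(array([0.53367256, 0.31820694, 0.15505196]), [np.float64(0.000585938419209647), np.float64(0.0005859384192096901)])
guard far [0.53062046 0.33715376 0.084     ]
```

```bash
python3 - <<'E'
from h import *
print(go([.5325,.3203,.22],np.radians(202.3)))
E
```

```text
[array([0.54, 0.59, 2.89]), array([ 1.000e-03, -7.000e-03, -1.852e+00])]
```

Call:
{"fn": "drive_tool", "kwargs": {
  "motion": [
    [0.5,0.6,0,0,0,-0.2,1],
    [0.5,0.6,0,0,0,-0.4,1],
    [0.5,0.6,0,0,0,-0.6,1],
    [0.5,0.6,0,0,0,-0.8,1],
    [0.5,0.6,0,0,0,-1.0,1],
    [0.5,0.6,0,0,0,-1.2,1],
    [0.5,0.6,0,0,0,-1.4,1],
    [0.5,0.6,0,0,0,-1.6,1]
  ]
}}

```text
time_s: 11.6
tool_pos: [0.5336, 0.3173, 0.249]
eef_rot: [3.139, -0.005, 2.882]
ft_force: [-0.0, -0.3, 0.2]
opening: 0.0856
```

```bash
python3 - <<'E'
from h import *
print(go([.5325,.3203,.22],np.radians(202.3)),ctrl.observe()['qpos'])
E
```

```text
[array([0.17, 0.26, 2.9 ]), array([ 0.004, -0.004, -0.649])] [-0.72229919  0.47151172  0.16186617  1.60851049 -0.0895015   1.07041504
  0.77636037]
```

Call:
{"fn": "drive_tool", "kwargs": {
  "motion": [
    [0.17,0.26,1,0.004,-0.004,-0.15,1],
    [0.17,0.26,2,0.004,-0.004,-0.3,1],
    [0.17,0.26,2.9,0.004,-0.004,-0.45,1],
    [0.17,0.26,2.9,0.004,-0.004,-0.6,1],
    [0.17,0.26,2.9,0.004,-0.004,-0.649,1],
    [0.17,0.26,2.9,0.004,-0.004,-0.649,1],
    [0.17,0.26,2.9,0.004,-0.004,-0.649,1],
    [0.17,0.26,2.9,0.004,-0.004,-0.649,1]
  ]
}}

```text
time_s: 12.4
tool_pos: [0.5327, 0.3195, 0.2202]
eef_rot: [-3.141, -0.0, -2.755]
ft_force: [-0.5, -0.1, 0.1]
opening: 0.0858
```

```bash
python3 - <<'E'
from h import *
s=ctrl.observe();print(s['tool_pos'],s['eef_rot'],s['qpos'])
c,im=snap('wrist','w8')
g=np.clip((im.astype(float)-5)/180,0,1)**.7*255
crop(g.astype(np.uint8),190,120,130,110,6,'pics/w8b.png')
E
```

```text
[0.53273097 0.31950328 0.22016422] [-3.14094205e+00 -2.30429454e-04 -2.75463329e+00] [-0.62484871  0.49813323  0.01652758  1.63050187 -0.00861736  1.01340038
  1.35198773]
```

View pics/w8b.png

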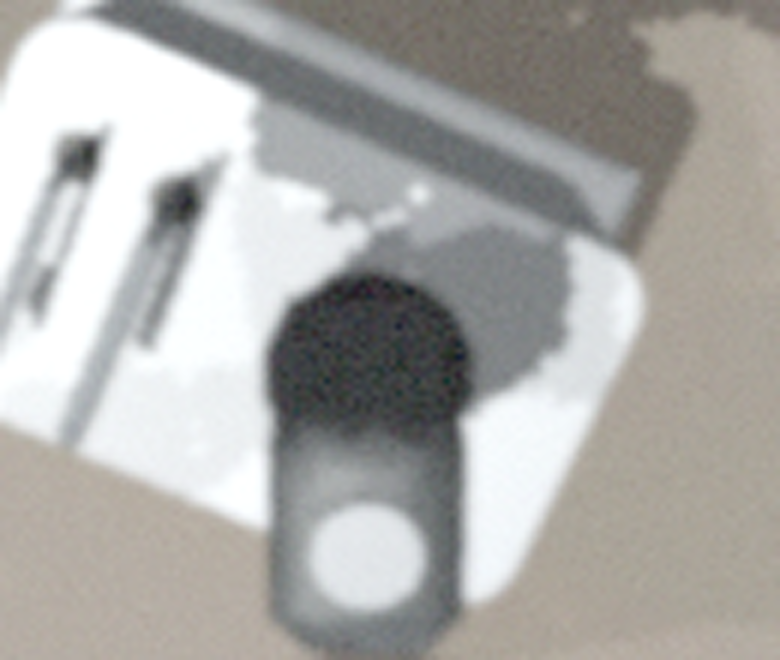

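```bash
python3 - <<'E'
from h import *
c,im=load('w8');s=ctrl.observe();M=R();tp=s['tool_pos']
f=lambda x,y,z:(M.T@(onz(c,(190+x/6-.4,120+y/6-.4),z)-tp)*1000).round(2)
print(f(368,557,.16),f(368,557,.165),f(272,560,.155),f(463,560,.155),'guard',f(268,370,.084),f(470,370,.084),f(370,272,.084))
print(go([.5325,.3203,.117],np.radians(202.3)))
E
```

```text
[-0.4   0.33 60.12] [ 1.54  0.33 55.12] [ -2.72 -11.19  65.12] [-2.72 11.73 65.11] guard [  1.4  -15.26 136.13] [  1.4   16.23 136.11] [ 16.97   0.64 136.12]
[array([-1.000e-02,  5.000e-02,  1.031e+01]), array([-0.001, -0.   , -0.002])]
```

Call:
{"fn": "drive_tool", "kwargs": {
  "motion": [
    [0,0.03,4,0,0,-0.002,1],
    [0,0.03,8,0,0,-0.002,1],
    [0,0.03,10.3,0,0,-0.002,1],
    [0,0.03,10.3,0,0,-0.002,1],
    [0,0.03,10.3,0,0,-0.002,1]
  ]
}}

```text
time_s: 12.95
tool_pos: [0.5328, 0.3202, 0.1177]
eef_rot: [-3.141, 0.0, -2.752]
ft_force: [-0.6, -0.1, 0.8]
opening: 0.0852
```

Call:
{"fn": "drive_tool", "kwargs": {
  "motion": [
    [0,0,0,0,0,0,0],
    [0,0,0,0,0,0,0],
    [0,0,0,0,0,0,0],
    [0,0,0,0,0,0,0],
    [0,0,0,0,0,0,0],
    [0,0,0,0,0,0,0],
    [0,0,0,0,0,0,0]
  ]
}}

```text
time_s: 13.65
tool_pos: [0.5332, 0.3204, 0.1184]
eef_rot: [-3.141, 0.001, -2.752]
ft_force: [-0.7, -0.8, 5.0]
opening: 0.0233
```

Call:
{"fn": "drive_tool", "kwargs": {
  "motion": [
    [0,0,-1.5,0,0,0,0],
    [0,0,-4,0,0,0,0],
    [0,0,-8,0,0,0,0],
    [0,0,-12,0,0,0,0],
    [0,0,-15,0,0,0,0],
    [0,0,-17,0,0,0,0],
    [0,0,-17,0,0,0,0]
  ]
}}

```text
time_s: 14.35
tool_pos: [0.5344, 0.3213, 0.2924]
eef_rot: [3.141, 0.007, -2.752]
ft_force: [0.2, 0.3, -0.5]
opening: 0.0232
```

```bash
python3 - <<'E'
from h import *
s=ctrl.observe();print(s['tool_pos'],s['eef_rot'],s['ft_force'],s['opening'])
for n in('side','top','wrist'):
    c,im=snap(n,n[0]+'9')
im=cv2.imread('pics/s9.png');crop(im,200,60,120,110,5,'pics/s9b.png')
im=cv2.imread('pics/w9.png');cv2.imwrite('pics/w9b.png',cv2.resize(im,None,fx=1.5,fy=1.5))
print(go([.5566,-.0523,.25],np.radians(178.2)))
E
```

```text
[0.5344446  0.32128733 0.29235647] [ 3.14065576  0.00709352 -2.75249301] [ 0.24170566  0.34681055 -0.47121096] 0.023154206467143175
[array([ 11.87, -35.36,   3.77]), array([-0.001, -0.001,  0.421])]
```

View pics/s9b.png

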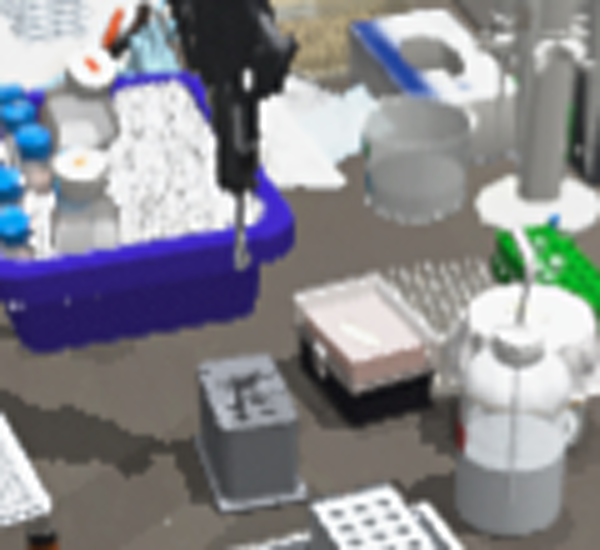

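View pics/w9b.png

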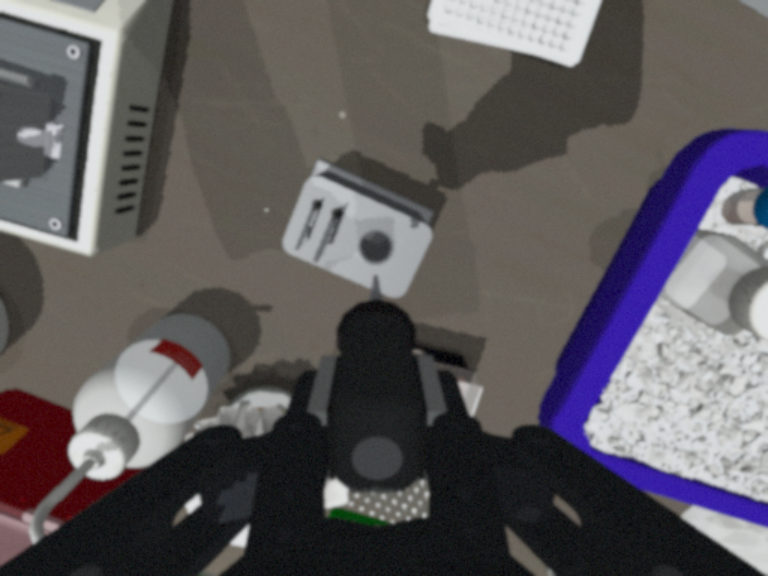

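```bash
python3 - <<'E'
from h import *
c,im=load('w9');s=ctrl.observe();M=R();tp=s['tool_pos']
crop(im,225,140,60,70,11,'pics/c14.png')
E
```

```text
(no output)
```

View pics/c14.png

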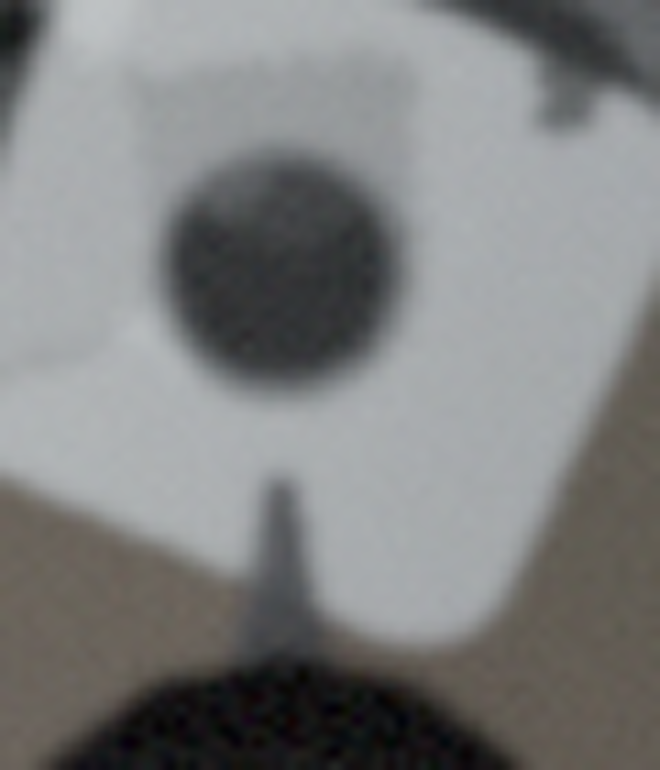

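```bash
python3 - <<'E'
from h import *
c,im=load('w9');s=ctrl.observe();M=R();tp=s['tool_pos']
f=lambda x,y,z:onz(c,(225+x/11-.45,140+y/11-.45),z)
for dz in(.107,.1084,.110): print((M.T@(f(283,474,tp[2]-dz)-tp)*1000).round(2))
h=f(284,268,.08);print('hole',h,np.linalg.norm(f(165,268,.08)-f(403,268,.08)), 'tool',(M.T@(h-tp)*1000).round(1))
E
```

```text
[  7.22   0.21 107.01]
[  6.82   0.21 108.41]
[  6.37   0.2  110.01]
hole [0.53063021 0.31927496 0.08      ] 0.025035185932464933 tool [1.500e+00 2.000e-01 2.072e+02]
```

```bash
python3 - <<'E'
from h import *
print(go([.5566,-.0523,.285],np.radians(178.2)))
E
```

```text
[array([ 11.88, -35.36,   0.27]), array([-0.001, -0.001,  0.421])]
```

Call:
{"fn": "drive_tool", "kwargs": {
  "motion": [
    [1.5,-4.5,0,0,0,0.1,0],
    [3,-9,0,0,0,0.2,0],
    [4.5,-13.5,0,0,0,0.3,0],
    [6,-18,0,0,0,0.42,0],
    [7.5,-22.5,0,0,0,0.42,0],
    [9,-27,0,0,0,0.42,0],
    [10.5,-31.5,0.2,0,0,0.42,0],
    [11.9,-35.4,0.2,0,0,0.42,0]
  ]
}}

```text
time_s: 15.3
tool_pos: [0.5552, -0.0554, 0.2839]
eef_rot: [-3.14, -0.004, 3.11]
ft_force: [1.3, -0.4, -1.0]
opening: 0.0234
```

```bash
python3 - <<'E'
from h import *
print(go([.5566,-.0523,.245],np.radians(178.2)))
E
```

```text
[array([-0.15,  0.33,  3.89]), array([-0.002, -0.004, -0.001])]
```

Call:
{"fn": "drive_tool", "kwargs": {
  "motion": [
    [-0.15,0.33,1.5,-0.002,-0.004,-0.001,0],
    [-0.15,0.33,3,-0.002,-0.004,-0.001,0],
    [-0.15,0.33,3.9,-0.002,-0.004,-0.001,0],
    [-0.15,0.33,3.9,-0.002,-0.004,-0.001,0],
    [-0.15,0.33,3.9,-0.002,-0.004,-0.001,0]
  ]
}}

```text
time_s: 15.8
tool_pos: [0.5565, -0.052, 0.2447]
eef_rot: [-3.141, -0.001, 3.111]
ft_force: [0.8, -0.0, -1.0]
opening: 0.0234
```

```bash
python3 - <<'E'
from h import *
s=ctrl.observe();print(s['tool_pos'],s['eef_rot'],s['ft_force'],s['opening'])
c,im=snap('wrist','w10')
crop(im,200,110,110,100,7,'pics/c15.png')
c,im=snap('side','s10');crop(im,240,130,90,75,8,'pics/s10b.png')
E
```

```text
[ 0.55650521 -0.0520268   0.2446986 ] [-3.14139494e+00 -5.76616928e-04  3.11120141e+00] [ 0.82747632 -0.01316003 -0.99719305] 0.023377743891443408
```

View pics/c15.png

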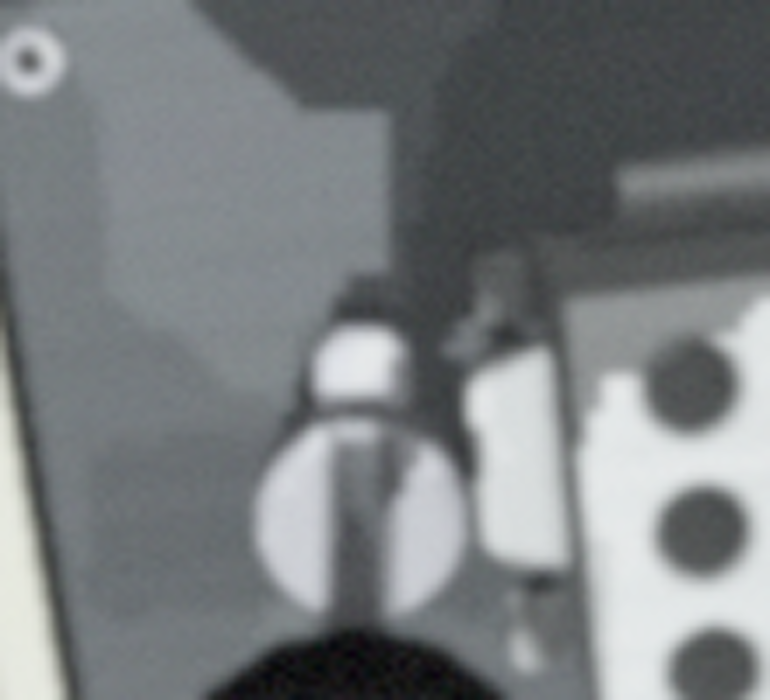

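View pics/s10b.png

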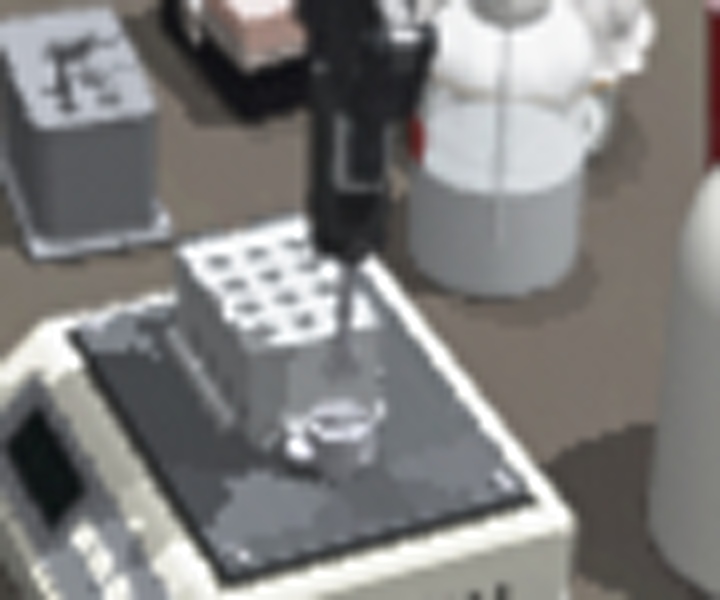

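```bash
python3 - <<'E'
from h import *
c,im=load('w10');s=ctrl.observe();M=R();tp=s['tool_pos']
f=lambda x,y,z:(M.T@(onz(c,(200+x/7-.43,110+y/7-.43),z)-tp)*1000).round(2)
print('head',f(361,523,.108),f(255,523,.108),f(467,523,.108),f(361,418,.108))
print('slot edges',f(333,500,.108),f(388,500,.108),f(328,610,.108),f(384,610,.108))
for x in(7,-7):
  for y in (-1.1,1.4): print(((proj(c,tp+M@np.array([x,y,108.4])/1000)[0]+.43-[200,110])*7).round(0))
g=im[165:205,240:265].astype(float);g=np.clip((g-20)/200,0,1)**.6*255
cv2.imwrite('pics/c16.png',cv2.resize(g.astype(np.uint8),None,fx=16,fy=16,interpolation=cv2.INTER_CUBIC))
E
```

```text
head [ -0.75   0.64 137.43] [ -0.76 -13.59 137.43] [ -0.73  14.88 137.43] [ 13.69   0.63 137.42]
slot edges [  2.45  -3.11 137.43] [  2.46   4.25 137.43] [-13.04  -3.83 137.45] [-13.04   3.78 137.45]
[347. 527.]
[367. 527.]
[347. 637.]
[367. 637.]
```

View pics/c16.png

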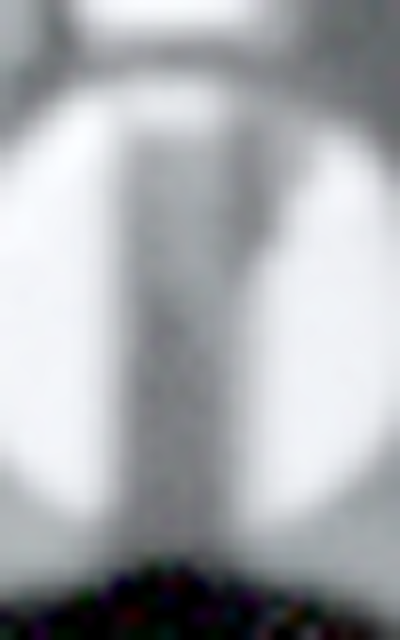

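Call:
{"fn": "drive_tool", "kwargs": {
  "motion": [
    [-0.03,0.04,1,0,0,0.02,0],
    [-0.03,0.04,2,0,0,0.02,0],
    [-0.03,0.04,2.7,0,0,0.02,0],
    [-0.03,0.04,2.7,0,0,0.02,0],
    [-0.03,0.04,2.7,0,0,0.02,0]
  ]
}}

```text
time_s: 16.4
tool_pos: [0.5573, -0.0517, 0.2182]
eef_rot: [-3.141, 0.001, 3.091]
ft_force: [0.4, -0.7, -2.3]
opening: 0.0235
```

```bash
python3 - <<'E'
from h import *
s=ctrl.observe();print(s['tool_pos'],s['eef_rot'],s['ft_force'],s['opening'])
c,im=snap('wrist','w11')
g=np.clip((im.astype(float)-15)/220,0,1)**.7*255
crop(g.astype(np.uint8),215,140,80,70,9,'pics/c17.png')
c,im=snap('side','s11');crop(im,265,165,40,40,14,'pics/s11b.png')
E
```

```text
[ 0.5572912  -0.05171322  0.21818737] [-3.14147446e+00  5.69396379e-04  3.09106875e+00] [ 0.40042052 -0.72101258 -2.26188785] 0.023524217527581284
```

View pics/c17.png

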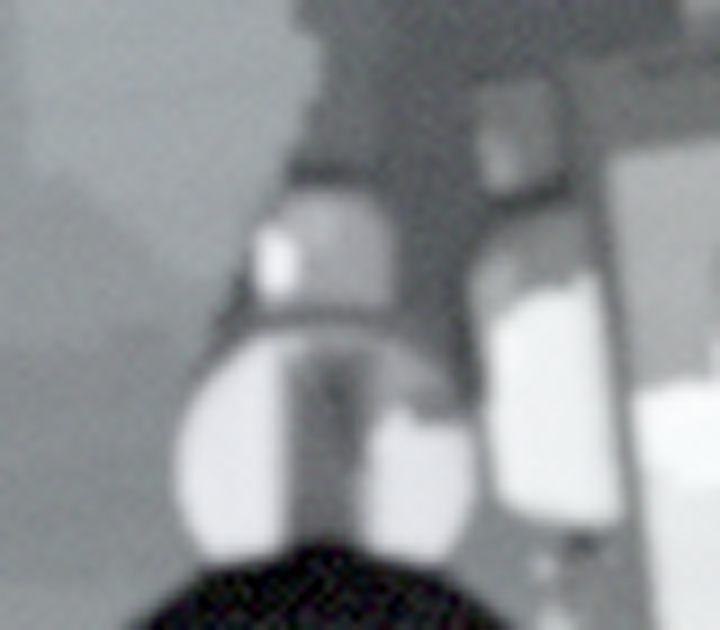

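View pics/s11b.png

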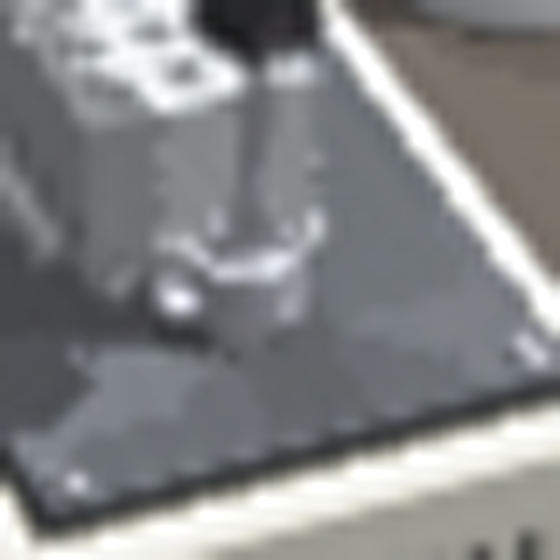

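```bash
python3 - <<'E'
from h import *
c,im=load('w11');s=ctrl.observe();M=R();tp=s['tool_pos']
f=lambda x,y,z:(M.T@(onz(c,(215+x/9-.44,140+y/9-.44),z)-tp)*1000).round(2)
print('head',f(326,476,.108),f(178,476,.108),f(475,476,.108),f(326,328,.108))
print('slot edges',f(287,400,.108),f(368,430,.108),f(287,530,.108),f(359,540,.108))
E
```

```text
head [ -0.73   0.24 110.7 ] [ -0.74 -13.87 110.7 ] [ -0.72  14.44 110.7 ] [ 13.82   0.23 110.68]
slot edges [  6.8   -3.45 110.69] [  3.85   4.22 110.69] [ -6.16  -3.5  110.71] [ -7.17   3.41 110.71]
```

Call:
{"fn": "drive_tool", "kwargs": {
  "motion": [
    [-0.04,0,0.3,0,0,0,0],
    [-0.04,0,0.6,0,0,0,0],
    [-0.04,0,0.6,0,0,0,0]
  ]
}}

```text
time_s: 16.8
tool_pos: [0.5585, -0.0518, 0.2132]
eef_rot: [3.142, 0.003, 3.091]
ft_force: [-1.2, -0.2, 2.9]
opening: 0.0232
```

Call:
{"fn": "drive_tool", "kwargs": {
  "motion": [
    [0,0,0.2,0,0,0,0],
    [0,0,0.35,0,0,0,0],
    [0,0,0.35,0,0,0,0]
  ]
}}

```text
time_s: 17.1
tool_pos: [0.56, -0.0522, 0.2126]
eef_rot: [3.141, 0.006, 3.091]
ft_force: [-3.8, 0.7, 21.4]
opening: 0.0231
```

Call:
{"fn": "drive_tool", "kwargs": {
  "motion": [
    [0.1,0,-0.4,0,0,0,0],
    [0.22,0,-0.6,0,0,0,0],
    [0.22,0,-0.6,0,0,0,0],
    [0.22,0,-0.6,0,0,0,0]
  ]
}}

```text
time_s: 17.5
tool_pos: [0.5574, -0.052, 0.2181]
eef_rot: [3.141, 0.005, 3.091]
ft_force: [0.4, 0.0, -1.3]
opening: 0.0232
```

```bash
python3 - <<'E'
from h import *
s=ctrl.observe();print(s['tool_pos'],s['eef_rot'],s['ft_force'],s['opening'])
c,im=snap('wrist','w12')
g=np.clip((im.astype(float)-15)/220,0,1)**.7*255
crop(g.astype(np.uint8),215,140,80,70,9,'pics/c18.png')
print(go([.5576,-.0519,.21],3.091))
E
```

```text
[ 0.55739837 -0.05198572  0.21811238] [3.14116078 0.00524361 3.09080521] [ 0.37372569  0.02054834 -1.26026246] 0.023166787526596407
[array([-0.01,  0.01,  0.81]), array([ 0.   ,  0.005, -0.   ])]
```

View pics/c18.png

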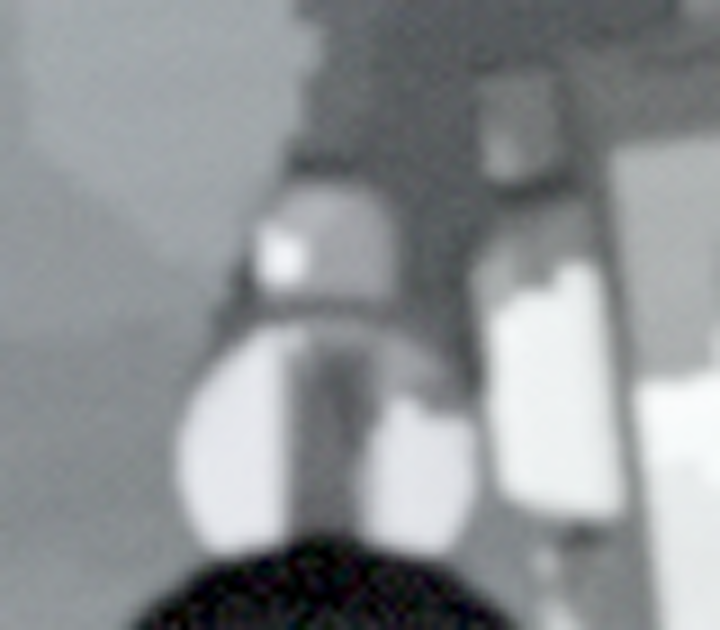

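Call:
{"fn": "drive_tool", "kwargs": {
  "motion": [
    [-0.02,0.01,0.2,0,0.005,0,0],
    [-0.02,0.01,0.5,0,0.005,0,0],
    [-0.02,0.01,0.5,0,0.005,0,0]
  ]
}}

```text
time_s: 17.85
tool_pos: [0.5578, -0.0518, 0.2131]
eef_rot: [3.141, 0.0, 3.091]
ft_force: [-1.1, 0.2, 3.8]
opening: 0.0238
```

```bash
python3 - <<'E'
from h import *
s=ctrl.observe();print(s['tool_pos'],s['eef_rot'],s['ft_force'],s['ft_torque'])
print(go([.5578,-.0519,.211],3.091))
E
```

```text
[ 0.55779419 -0.05184717  0.21312416] [3.14102825e+00 4.16618312e-05 3.09076138e+00] [-1.06868474  0.15402239  3.79356445] [ 0.10469074  0.28559048 -0.0149784 ]
[array([-0.  , -0.01,  0.21]), array([ 0.001,  0.   , -0.   ])]
```

Call:
{"fn": "drive_tool", "kwargs": {
  "motion": [
    [0,0.15,0,0,0,0,0],
    [0,0.25,0,0,0,0,0],
    [0,0.25,0,0,0,0,0]
  ]
}}

```text
time_s: 18.15
tool_pos: [0.5581, -0.0502, 0.2132]
eef_rot: [-3.141, 0.0, 3.09]
ft_force: [0.2, -3.1, 1.9]
opening: 0.023
```

```bash
python3 - <<'E'
from h import *
s=ctrl.observe();print(s['tool_pos'],s['eef_rot'],s['ft_force'],s['ft_torque'])
c,im=snap('wrist','w13')
g=np.clip((im.astype(float)-15)/220,0,1)**.7*255
crop(g.astype(np.uint8),215,140,80,70,9,'pics/c19.png')
E
```

```text
[ 0.55806853 -0.05016072  0.21316806] [-3.14093080e+00  4.99594074e-04  3.09049705e+00] [ 0.22389355 -3.11699308  1.9142783 ] [-1.00771729  0.10519442  0.04480229]
```

View pics/c19.png

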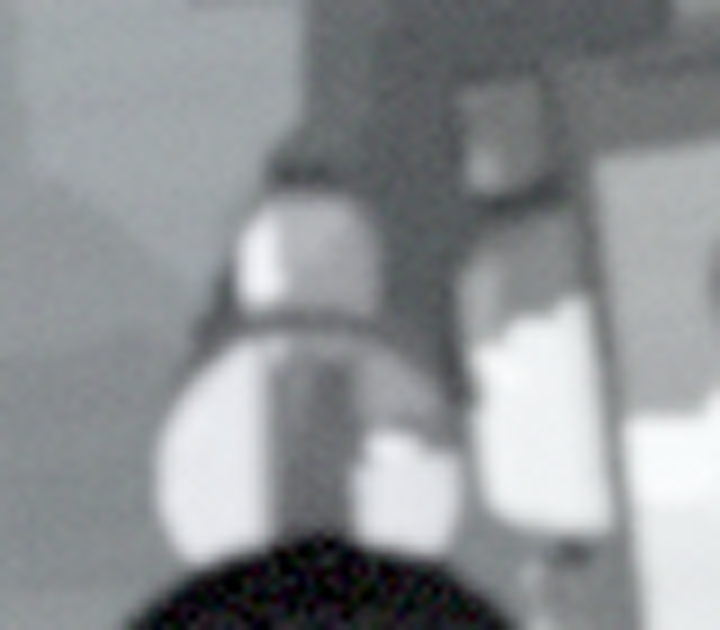

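Call:
{"fn": "drive_tool", "kwargs": {
  "motion": [
    [0.03,-0.15,0.05,0,0,0,0],
    [0.03,-0.15,0.1,0,0,0,0],
    [0.03,-0.15,0.1,0,0,0,0],
    [0.03,-0.15,0.1,0,0,0,0]
  ]
}}

```text
time_s: 18.6
tool_pos: [0.5581, -0.0507, 0.213]
eef_rot: [3.141, 0.001, 3.091]
ft_force: [-1.1, -0.1, 7.5]
opening: 0.0235
```

```bash
python3 - <<'E'
from h import *
s=ctrl.observe();print(s['tool_pos'],s['eef_rot'],s['ft_force'],s['ft_torque'],s['qpos'])
E
```

```text
[ 0.55814407 -0.05074178  0.21301726] [3.14057287e+00 1.48024377e-03 3.09075205e+00] [-1.09747078 -0.14932689  7.49198923] [0.06061485 0.46763598 0.01245126] [-0.16722293  0.40867822  0.22989113  1.81000372 -0.11411431  0.93417354
  1.63216999]
```

Call:
{"fn": "drive_tool", "kwargs": {
  "motion": [
    [0.03,-0.05,0.05,0,0,0.12,0],
    [0.03,-0.05,0.05,0,0,0.24,0],
    [0.03,-0.05,0.05,0,0,0.36,0],
    [0.03,-0.05,0.05,0,0,0.36,0]
  ]
}}

```text
time_s: 19.0
tool_pos: [0.558, -0.0515, 0.2131]
eef_rot: [3.14, 0.002, 2.727]
ft_force: [-1.9, -2.2, 6.8]
opening: 0.0233
```

```bash
python3 - <<'E'
from h import *
s=ctrl.observe();print(s['tool_pos'],s['eef_rot'],s['ft_force'],s['ft_torque'])
c,im=snap('wrist','w14')
g=np.clip((im.astype(float)-15)/220,0,1)**.7*255
crop(g.astype(np.uint8),205,130,100,80,7,'pics/c20.png')
E
```

```text
[ 0.55802279 -0.05150471  0.21306825] [3.14020949e+00 1.69630879e-03 2.72741870e+00] [-1.92476025 -2.24884797  6.79145173] [-0.72011881  0.45158535  0.08570442]
```

View pics/c20.png

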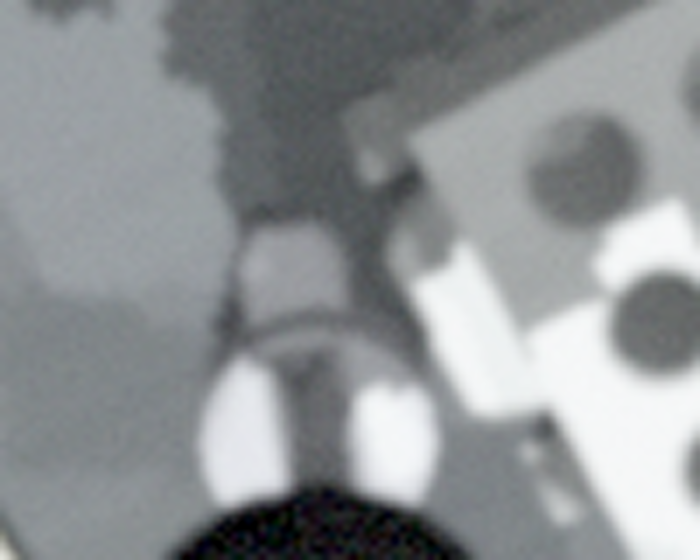

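Call:
{"fn": "drive_tool", "kwargs": {
  "motion": [
    [0.02,0,0.04,0,0,0.12,0],
    [0.02,0,0.04,0,0,0.24,0],
    [0.02,0,0.04,0,0,0.36,0],
    [0.02,0,0.04,0,0,0.48,0],
    [0.02,0,0.04,0,0,0.6,0],
    [0.02,0,0.04,0,0,0.6,0]
  ]
}}

```text
time_s: 19.65
tool_pos: [0.5579, -0.0519, 0.2131]
eef_rot: [3.14, 0.001, 2.127]
ft_force: [-1.0, -2.5, 6.7]
opening: 0.0232
```

```bash
python3 - <<'E'
from h import *
s=ctrl.observe();print(s['tool_pos'],s['eef_rot'],s['ft_force'],s['ft_torque'])
print(go([.5578,-.0517,.2125],1.667))
E
```

```text
[ 0.55787954 -0.05188889  0.21306107] [3.13972132e+00 1.20640685e-03 2.12665469e+00] [-0.9690894  -2.47719975  6.69794122] [-0.86928236  0.53407087  0.06698778]
[array([0.02, 0.  , 0.06]), array([0.002, 0.001, 0.46 ])]
```

Call:
{"fn": "drive_tool", "kwargs": {
  "motion": [
    [0.02,0,0.04,0,0,0.12,0],
    [0.02,0,0.04,0,0,0.24,0],
    [0.02,0,0.04,0,0,0.36,0],
    [0.02,0,0.04,0,0,0.46,0],
    [0.02,0,0.04,0,0,0.52,0],
    [0.02,0,0.04,0,0,0.52,0]
  ]
}}

```text
time_s: 20.25
tool_pos: [0.5576, -0.0521, 0.2131]
eef_rot: [3.14, 0.001, 1.605]
ft_force: [-2.9, -2.2, 7.0]
opening: 0.023
```

```bash
python3 - <<'E'
from h import *
s=ctrl.observe();print(s['tool_pos'],s['eef_rot'],s['ft_force'],s['ft_torque'])
c,im=snap('wrist','w15')
g=np.clip((im.astype(float)-15)/220,0,1)**.7*255
crop(g.astype(np.uint8),205,130,100,80,7,'pics/c21.png')
E
```

```text
[ 0.5576202  -0.05212395  0.21305935] [3.13960026e+00 5.19145441e-04 1.60494169e+00] [-2.88086744 -2.24805116  6.98986377] [-0.73155518  0.6972031   0.1213792 ]
```

View pics/c21.png

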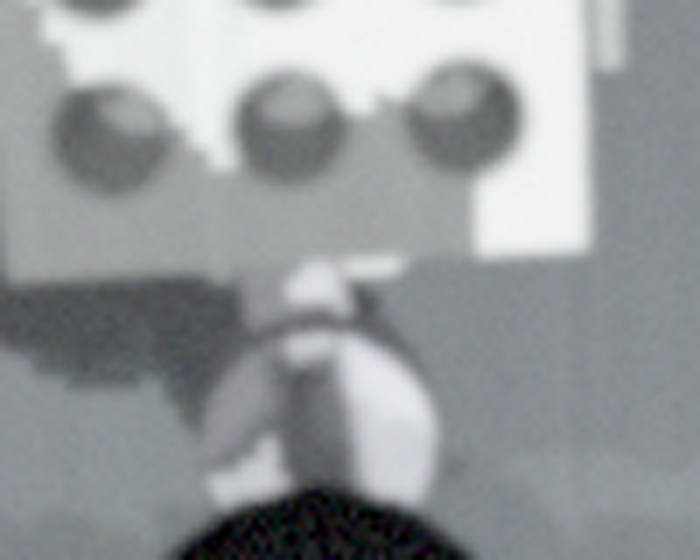

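Call:
{"fn": "drive_tool", "kwargs": {
  "motion": [
    [0.02,0,0.03,0,0,0.08,0],
    [0.02,0,0.03,0,0,0.12,0],
    [0.02,0,0.03,0,0,0.12,0],
    [0.02,0,0.03,0,0,0.12,0]
  ]
}}

```text
time_s: 20.7
tool_pos: [0.5575, -0.0522, 0.2131]
eef_rot: [3.14, 0.0, 1.486]
ft_force: [-1.9, -2.4, 5.9]
opening: 0.0233
```

```bash
python3 - <<'E'
from h import *
s=ctrl.observe();print(s['tool_pos'],s['eef_rot'],s['ft_force'],s['ft_torque'])
c,im=snap('wrist','w16')
g=np.clip((im.astype(float)-15)/220,0,1)**.7*255
crop(g.astype(np.uint8),205,130,100,80,7,'pics/c22.png')
c,im=snap('top','t16')
crop(im,190,130,100,75,8,'pics/t16b.png')
E
```

```text
[ 0.55753361 -0.05219895  0.21307613] [3.13962142e+00 3.70724900e-04 1.48624788e+00] [-1.89811671 -2.39366818  5.92056717] [-0.69891925  0.61050912  0.0828382 ]
```

View pics/c22.png

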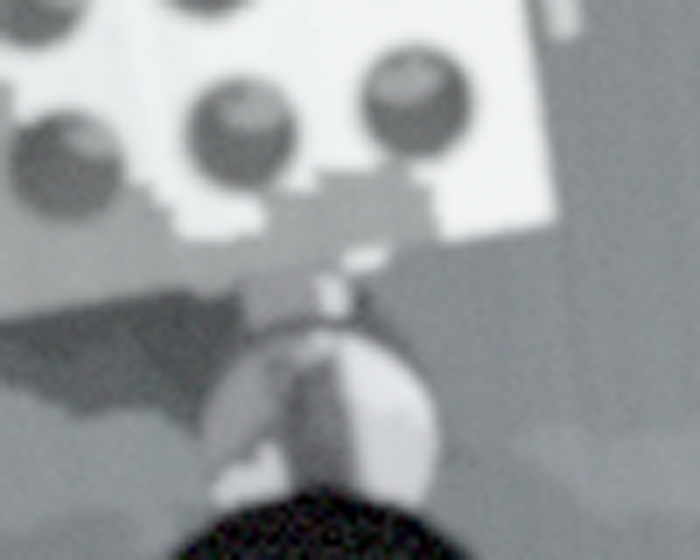

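View pics/t16b.png

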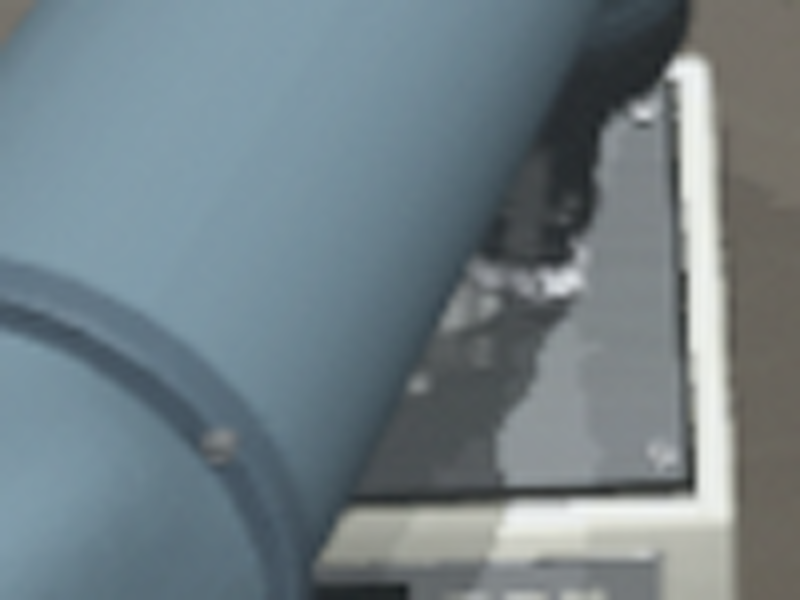

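Call:
{"fn": "drive_tool", "kwargs": {
  "motion": [
    [0.01,0,0.05,0,0,0.06,0],
    [0.01,0,0.05,0,0,0.1,0],
    [0.01,0,0.05,0,0,0.1,0]
  ]
}}

```text
time_s: 21.1
tool_pos: [0.5575, -0.0523, 0.213]
eef_rot: [3.14, 0.0, 1.386]
ft_force: [-2.1, -1.9, 7.1]
opening: 0.0235
```

```bash
python3 - <<'E'
from h import *
s=ctrl.observe();print(s['tool_pos'],s['eef_rot'],s['ft_force'],s['ft_torque'])
c,im=snap('wrist','w17')
g=np.clip((im.astype(float)-15)/220,0,1)**.7*255
crop(g.astype(np.uint8),205,130,100,80,7,'pics/c23.png')
E
```

```text
[ 0.5574708  -0.05226142  0.21303861] [3.13976554e+00 2.13387379e-04 1.38584107e+00] [-2.05598393 -1.87541302  7.14668608] [-0.57144132  0.74643998  0.22849991]
```

View pics/c23.png

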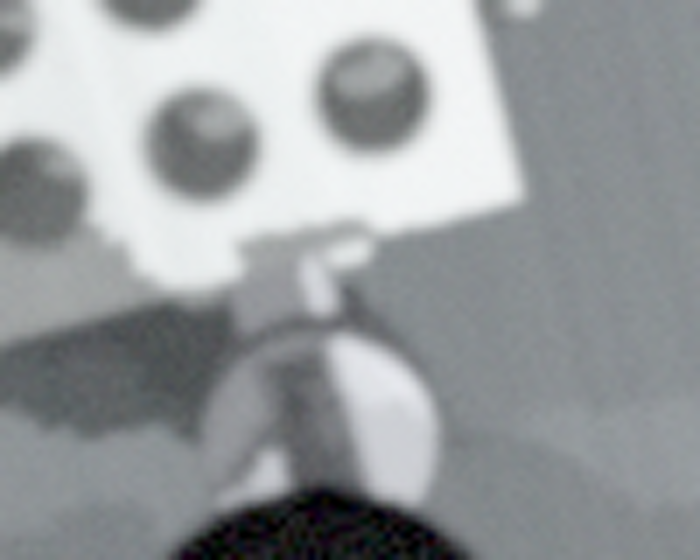

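Call:
{"fn": "drive_tool", "kwargs": {
  "motion": [
    [0,0,0,0,0,-0.1,0],
    [0,0,-0.1,0,0,-0.14,0],
    [0,0,-1.5,0,0,-0.14,0],
    [0,0,-5,0,0,-0.14,0],
    [0,0,-8.5,0,0,-0.14,0],
    [0,0,-8.5,0,0,-0.14,0]
  ]
}}

```text
time_s: 21.75
tool_pos: [0.5599, -0.0524, 0.3032]
eef_rot: [3.132, -0.001, 1.525]
ft_force: [0.2, 0.6, -0.8]
opening: 0.0229
```

```bash
python3 - <<'E'
from h import *
s=ctrl.observe();print(s['tool_pos'],s['eef_rot'],s['ft_force'],s['ft_torque'])
c,im=snap('wrist','w18')
crop(im,190,90,130,110,6,'pics/c24.png')
E
```

```text
[ 0.55991099 -0.05240275  0.3032213 ] [ 3.13173059e+00 -1.00627579e-03  1.52535870e+00] [ 0.17275612  0.58796621 -0.75620171] [-0.03810128 -0.01640862  0.02136404]
```

View pics/c24.png

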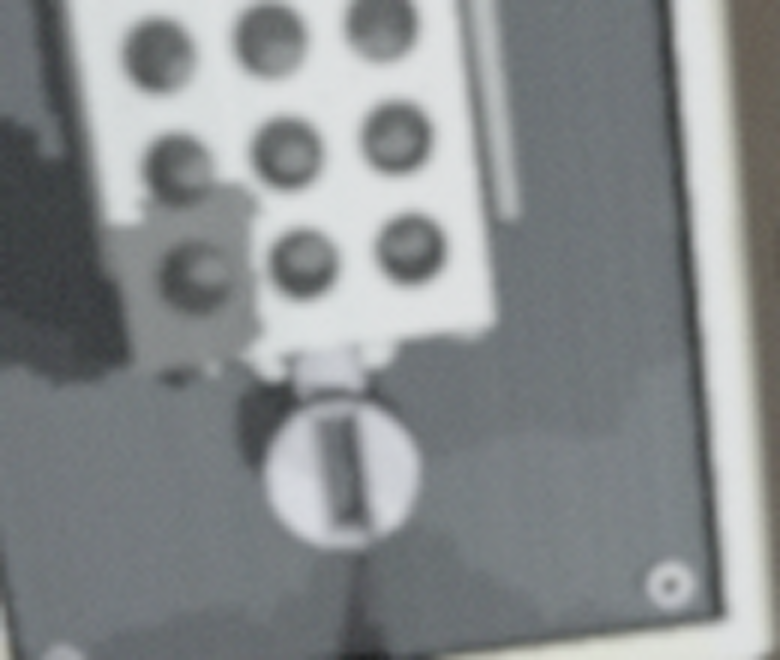

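```bash
python3 - <<'E'
from h import *
print(go([.5315,.3198,.30],np.radians(110)))
E
```

```text
[array([37.02, -4.38,  0.08]), array([ 0.006,  0.   , -0.394])]
```

Call:
{"fn": "drive_tool", "kwargs": {
  "motion": [
    [4.5,-0.5,0,0.006,0,-0.1,0],
    [9.5,-1.1,0,0.006,0,-0.2,0],
    [14.5,-1.7,0,0.006,0,-0.3,0],
    [19.5,-2.3,0,0.006,0,-0.39,0],
    [24.5,-2.9,0,0.006,0,-0.394,0],
    [29.5,-3.5,0,0.006,0,-0.394,0],
    [34,-4,0,0.006,0,-0.394,0],
    [37,-4.4,0,0.006,0,-0.394,0]
  ]
}}

```text
time_s: 22.6
tool_pos: [0.5287, 0.3244, 0.2994]
eef_rot: [-3.139, -0.001, 1.924]
ft_force: [0.1, -0.0, -0.2]
opening: 0.0237
```

Call:
{"fn": "drive_tool", "kwargs": {
  "motion": [
    [0,0,0,0,0,0,0],
    [0,0,0,0,0,0,0],
    [0,0,0,0,0,0,0]
  ]
}}

```text
time_s: 22.9
tool_pos: [0.5288, 0.3226, 0.2989]
eef_rot: [-3.138, -0.0, 1.921]
ft_force: [-0.2, -1.3, -0.3]
opening: 0.0234
```

```bash
python3 - <<'E'
from h import *
s=ctrl.observe();print(s['tool_pos'],s['eef_rot'],s['ft_force'])
c,im=snap('wrist','w19')
crop(im,200,120,110,95,7,'pics/c25.png')
print(go([.5315,.3198,.30],np.radians(110)))
E
```

```text
[0.5288028  0.32257459 0.29886403] [-3.13783895e+00 -1.20125569e-04  1.92145678e+00] [-0.16463042 -1.28162049 -0.26612568]
[array([-0.31,  0.14, -0.08]), array([-0.003, -0.   ,  0.001])]
```

View pics/c25.png

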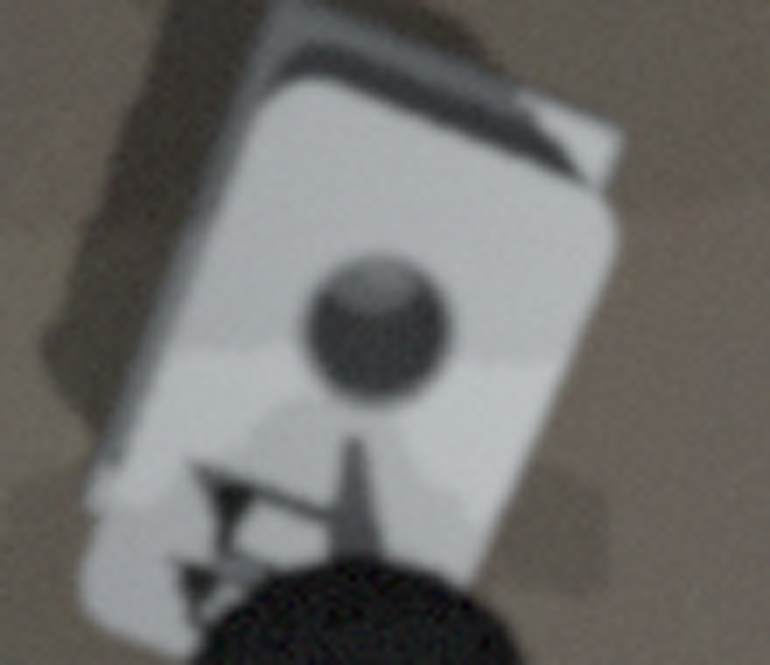

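```bash
python3 - <<'E'
from h import *
c,im=load('w19');s=ctrl.observe();M=R();tp=s['tool_pos']
f=lambda x,y,z:(M.T@(onz(c,(200+x/7-.43,120+y/7-.43),z)-tp)*1000).round(2)
print('tip edge',f(352,437,tp[2]-.1084),'hole',f(376,332,.08))
E
```

```text
tip edge [  8.77  -1.64 108.41] hole [ -3.43   2.   219.17]
```

Call:
{"fn": "drive_tool", "kwargs": {
  "motion": [
    [-0.42,0.21,3,-0.003,0,0,0],
    [-0.42,0.21,6,-0.003,0,0,0],
    [-0.42,0.21,9,-0.003,0,0,0],
    [-0.42,0.21,9.6,-0.003,0,0,0],
    [-0.42,0.21,9.6,-0.003,0,0,0]
  ]
}}

```text
time_s: 23.45
tool_pos: [0.5322, 0.3176, 0.2029]
eef_rot: [-3.14, 0.0, 1.919]
ft_force: [-0.1, -0.1, -0.2]
opening: 0.0235
```

```bash
python3 - <<'E'
from h import *
s=ctrl.observe();print(s['tool_pos'],s['eef_rot'],s['ft_force'])
c,im=snap('wrist','w20')
crop(im,200,120,110,95,7,'pics/c26.png')
E
```

```text
[0.53221797 0.31762364 0.20290326] [-3.13988205e+00  4.71587751e-04  1.91898639e+00] [-0.09550147 -0.14813923 -0.15804385]
```

View pics/c26.png

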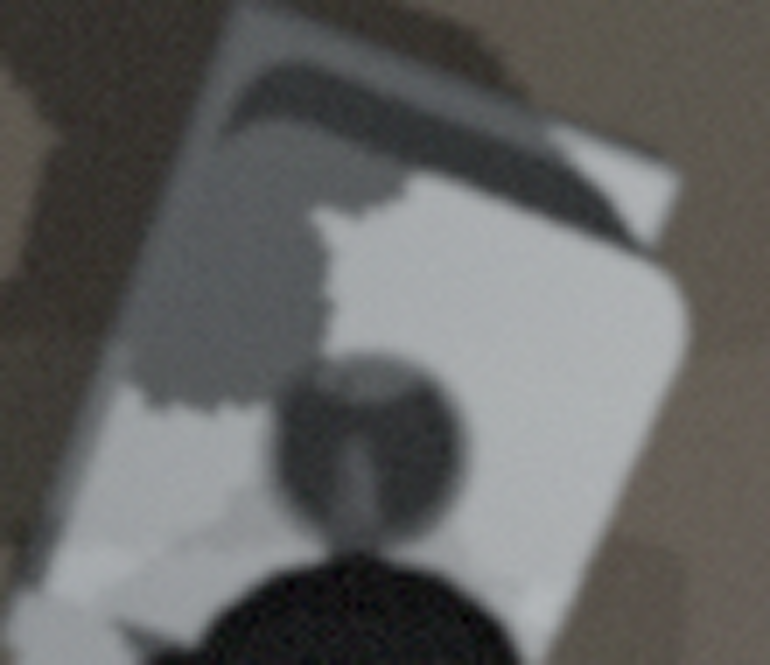

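```bash
python3 - <<'E'
from h import *
c,im=load('w20');s=ctrl.observe();M=R();tp=s['tool_pos']
f=lambda x,y,z:(M.T@(onz(c,(200+x/7-.43,120+y/7-.43),z)-tp)*1000).round(2)
print('tip edge',f(352,437,tp[2]-.1084),'hole',f(370,450,.08))
E
```

```text
tip edge [  8.24  -2.66 108.4 ] hole [  2.12  -0.47 124.21]
```

Call:
{"fn": "drive_tool", "kwargs": {
  "motion": [
    [0.05,0.12,1.5,0,0,0,0],
    [0.05,0.12,3.5,0,0,0,0],
    [0.05,0.12,5.5,0,0,0,0],
    [0.05,0.12,7.5,0,0,0,0],
    [0.05,0.12,7.6,0,0,0,0],
    [0.05,0.12,7.6,0,0,0,0]
  ]
}}

```text
time_s: 24.1
tool_pos: [0.5345, 0.3193, 0.1287]
eef_rot: [3.14, -0.0, 1.919]
ft_force: [0.1, -0.3, -0.4]
opening: 0.0235
```

Call:
{"fn": "drive_tool", "kwargs": {
  "motion": [
    [0,-0.1,0.5,0,0,0,0],
    [0,-0.1,0.9,0,0,0,0],
    [0,-0.1,1.1,0,0,0,0],
    [0,-0.1,1.1,0,0,0,0]
  ]
}}

```text
time_s: 24.5
tool_pos: [0.5337, 0.3192, 0.1184]
eef_rot: [3.14, -0.001, 1.919]
ft_force: [-1.7, -0.7, 3.8]
opening: 0.0232
```

Contact came at TCP z 0.118, the same height as at pick-up, so the driver is home. I'll let go of it.

Call:
{"fn": "drive_tool", "kwargs": {
  "motion": [
    [0,0,0,0,0,0,0.4],
    [0,0,0,0,0,0,0.7],
    [0,0,0,0,0,0,1],
    [0,0,0,0,0,0,1],
    [0,0,0,0,0,0,1],
    [0,0,0,0,0,0,1],
    [0,0,0,0,0,0,1]
  ]
}}

```text
time_s: 25.2
tool_pos: [0.5338, 0.3192, 0.1184]
eef_rot: [3.14, -0.001, 1.919]
ft_force: [0.2, 0.2, 0.1]
opening: 0.0854
```

Call:
{"fn": "drive_tool", "kwargs": {
  "motion": [
    [0,0,-2,0,0,0,1],
    [0,0,-5,0,0,0,1],
    [0,0,-9,0,0,0,1],
    [0,0,-13,0,0,0,1],
    [-5,0,-15,0,0,0,1],
    [-10,0,-15,0,0,0,1],
    [-12,0,-15,0,0,0,1],
    [-12,0,-15,0,0,0,1]
  ]
}}

```text
time_s: 26.0
tool_pos: [0.5762, 0.2005, 0.269]
eef_rot: [3.139, 0.002, 1.911]
ft_force: [-0.5, 0.3, 0.2]
opening: 0.0855
```

```bash
python3 - <<'E'
from h import *
s=ctrl.observe();print(s['tool_pos'],s['eef_rot'],s['ft_force'],s['time_s'])
c,im=snap('wrist','w21')
cv2.imwrite('pics/w21b.png',cv2.resize(im,None,fx=1.5,fy=1.5))
c,im=snap('top','t21');a=cv2.resize(im[120:210,90:290],None,fx=4,fy=4,interpolation=cv2.INTER_CUBIC);cv2.imwrite('pics/t21b.png',a)
c,im=snap('side','s21');crop(im,200,90,130,140,4,'pics/s21b.png')
E
```

```text
[0.57624773 0.20053192 0.26899468] [3.13880455e+00 1.83520709e-03 1.91143900e+00] [-0.47814996  0.30872384  0.15061663] 26.0
```

View pics/w21b.png

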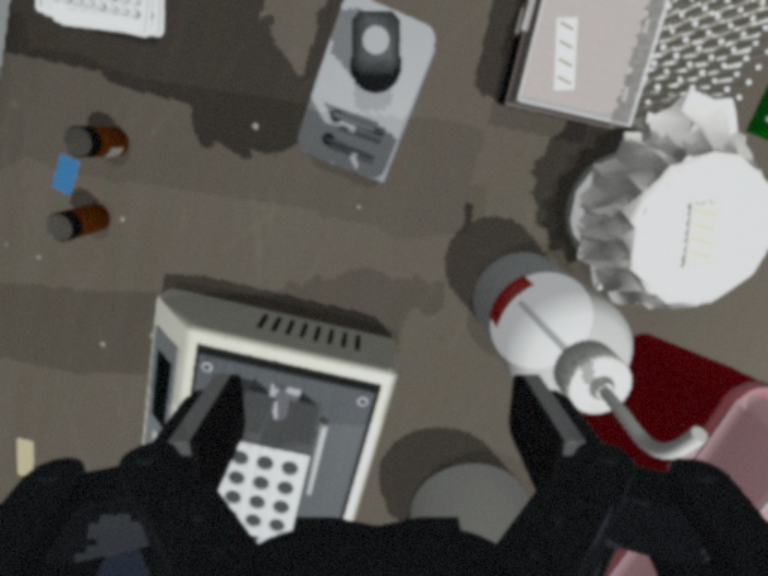

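View pics/t21b.png

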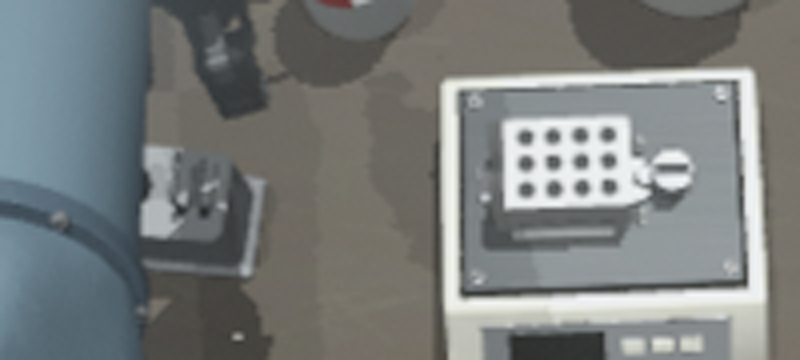

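View pics/s21b.png

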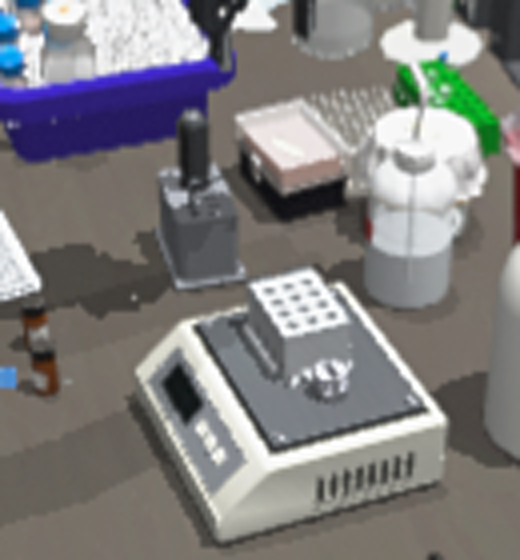

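The driver is upright in its stand (wrist px (250,30)), and the clamp's slot and arm point at the block over the toe (top-view crop px (670,170)). The block sits in the nest and the vials are standing. Only the vials show clearly here; the pen isn't in these crops. I'll let it settle a moment and hand in.

Call:
{"fn": "drive_tool", "kwargs": {
  "motion": [
    [0,0,0,0,0,0,1],
    [0,0,0,0,0,0,1],
    [0,0,0,0,0,0,1]
  ]
}}

```text
time_s: 26.45
tool_pos: [0.5737, 0.2084, 0.2679]
eef_rot: [3.14, -0.002, 1.922]
ft_force: [0.8, 0.3, 0.5]
opening: 0.0854
```

```bash
python3 - <<'E'
from h import *
a=cv2.imread('pics/top0.png');b=cv2.imread('pics/t21.png')
for i in(a,b):
    m=(i[150:185,300:360].max(2)<45);y,x=np.nonzero(m);print(x.mean()+300,y.mean()+150,len(x))
ctrl.hand_in()
E
```

```text
327.8222222222222 166.35555555555555 45
331.1363636363636 167.1818181818182 22
the job is handed in; nothing more can be done
```

I did all the steps and handed the job in at about 26.5 s of the 64 s allowed; no verdict is reported, so success rests on my own checks.

- **Block:** I set it in the nest with its notch over the key and let go. The last views show it flat between the rails. It touched down at the height I expected for the seat floor.
- **Clamp:** I seated the blade and turned clockwise until the torque rose from about 0.08 to 0.23 N m. In the pictures the slot then lay in line with the block, with the arm over the toe.
- **Driver:** It is back upright in its stand. It met the stand at the same gripper height as when I picked it up (0.118 m), and the final views show the hand clear of everything.
- **Vials and pen:** The vials stand as before. My check of the pen was weak: its pixel centre moved by about 3 px (under 1 cm), but the mask caught only about half as many pixels the second time. The arm never went near it while low.

Two things did not go to plan:
- **First blade insertion:** It drifted about 2 mm and met up to 21 N, so I lifted, re-centred and tried again.
- **Slot floor height:** Contact came about 4 mm higher than I had estimated. A sideways probe met the slot's wall and the clamp followed the turn, so I took the blade as seated.

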